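# Load the button press and index its turntable under the ram

### The job

Take the brass button die out of the wooden block and set it fully home in the empty seat of the button press's turntable. Then swing the turntable round, slowly and gently, until that die stands under the ram and the spring index plunger has snapped into its notch: feel for the stop and do not lean or bump hard on the table or the plunger. Leave everything else on the bench where it is.

Things in the scene. Friction and masses are not known exactly. Their poses are not given: they have to be found in the camera images.
- brass_die_c (a point): Brass-coloured button die, loose, 0.4 kg: round body 40 mm across, 44 mm tall, with a dark band and a white shell in its top; below it a spigot 22 mm across, 14 mm long, foot chamfered. The point is the centre of the round body, 22 mm above the shoulder; z up its axis. It starts in one hole of the wooden block, spigot loose in the hole, shoulder on the block's top.
- steel_die_c (a point): Bystander: a larger steel-coloured die with a blue band in the block's other hole, body 50 mm across and 44 mm tall, spigot 30 mm (does not fit the seat). The point is the centre of its body. The two stand 100 mm apart.
- die_block: Fixed wooden die block 85 x 200 x 30 mm (x, y, z); origin under its centre, the two holes on its y axis 50 mm either side of the centre.
- press: Green hand button press, fixed. Origin on the turntable's vertical axis at bench level, x towards ram and column. Base 280 mm wide, 30 high, x = -135 to 265 mm. Column x = 170 to 245 mm, head from x = 52 mm, both 52 wide, head 250 to 360 mm above the bench; lever on its -y side.
- ram (a point): Centre of the underside of the round upper die (40 mm across; it floats and centres itself on a die that stands a few mm off) on the ram, 165 mm above the bench, on the press's x axis 75 mm from the turntable's axis. It does not move in this task.
- turntable (a joint): Angle of the press's turntable, rad: 0 with the empty seat at the ram, growing counter-clockwise from above. Starts at 1.9 to 2.55: turn it clockwise (the other way meets the second station's stop). Turns freely with about 2 N of drag at a peg; coasts if flicked. It locks somewhere within 0.07 of 0: the plunger's bracket is set by hand, so the stop must be found by feel.
- seat (a point): Empty die seat on the turntable: centre of the mouth of a hole 23.5 mm across, 16 mm deep, chamfered 2 mm, in a dark square block 58 x 58 mm, 75 mm from the table's axis, its top 90 mm above the bench. Fully home, the die's shoulder rests on the block's top, the die's point 22 mm above this one. The station opposite holds a fixed steel die 40 mm across.
- peg_a (a point): Upright black turning peg on the turntable, 16 mm across (foot collar 24 mm across, 4 high), 74 to 129 mm above the bench, 98 mm from the axis, a quarter turn counter-clockwise from the empty seat; the point is half-way up. Pushed clockwise it runs along the near and left side of the press and ends clear of the frame.
- peg_b (a point): The second turning peg, opposite peg_a, a quarter turn clockwise from the empty seat; same size.
- plunger (a joint): Travel of the spring index plunger (brass pin 6 mm across, red knob, at the rim on the far right of the press), m: 0 sprung fully in, at rest and again when snapped into the notch. From about 0.26 rad before the lock a lug on the rim pushes it out up to 0.009, adding about 1 to 3 N at a peg; then it snaps into the lug's notch (about 1 mm of play each way) and the table stops dead.
- swing_plate: The turning part of the turntable with pegs and seats: aluminium disc 224 mm across, its top 74 mm above the bench, about 1.6 kg. Origin on its axis, 58 mm above the bench, x towards the empty seat, y towards peg_a. Push it with less than 25 N.
- plunger_pin: The plunger's pin; its origin lies on the turntable's axis, not at the pin, which reaches the rim 40 degrees clockwise of the press's x axis. It is small: it must not be loaded or struck with more than 12 N, which is about 16 N of steady push at a peg.
- tack_hammer: Bystander: tack hammer, 270 mm long, lying on the bench on the right.
- thread_ochre: Bystander: ochre thread cone, 72 mm across, 150 mm tall, origin under its centre.
- thread_maroon: Bystander: maroon thread cone, same size.
- glue_can: Bystander: can, 66 mm across, 190 mm tall.
- shell_tub: Bystander: grey tub of button shells, 110 x 150 x 50 mm.
- tape_measure: Bystander: yellow tape measure, 70 x 32 x 65 mm.

How it is judged:
On the way, in this order (a step that is already met when the one before it is completed fails the run):
1. the brass die stands fully home in the empty seat, let go (horizontal distance between brass_die_c and seat below 0.003 m and z of brass_die_c in the frame of seat between 0.0195 and 0.0235 m and angle between brass_die_c's own z axis and vertical below 0.06 rad and contact force between each of the arm, the fingers and brass_die below 0.1 N), for 0.2 s.
2. the brass die is under the ram with the index plunger snapped in (horizontal distance between brass_die_c and seat below 0.003 m and z of brass_die_c in the frame of seat between 0.0195 and 0.0235 m and angle between brass_die_c's own z axis and vertical below 0.06 rad and horizontal distance between brass_die_c and ram below 0.007 m and value of joint plunger below 0.002 m), for 0.2 s.
At the end, for the whole second after the job is handed in: Brass die fully home and upright in its seat (within 3 mm sideways, 1.5 mm in height) and under the ram (within 7 mm of its axis); plunger snapped into the notch (within 2 mm of fully in); turntable at rest; nothing else moved by more than 20 mm (all of step 2 and velocity of joint turntable between -0.05 and 0.05 rad/s); the robot touches nothing.
It fails at once if the turntable was pushed with more than 25 N (contact force between any of the arm, the fingers and swing_plate above 25 N).
It fails at once if the index plunger was loaded or struck with more than 12 N (contact force between plunger_pin and swing_plate above 12 N).
It fails at once if the die was slammed or forced into the turntable (more than 60 N) (contact force between brass_die and swing_plate above 60 N).
It fails at once if another thing on the bench was moved by more than 20 mm (distance of any of steel_die_c, tack_hammer, thread_ochre, thread_maroon, glue_can, shell_tub, tape_measure from where it was at the start of the episode above 0.02 m).
It also fails if it takes over 72 s, if anything falls off the work surface, if the arm or the gripper's body presses on something with over 40 N, if the wrist force passes 120 N, or if a joint passes its speed limit or range.

### The arm

A 6-joint arm with a two-finger parallel gripper is mounted at the origin on the work surface. World frame = base frame: x ahead of the robot, y to its left, z up, the work surface at z = 0. Lengths are in m, angles in rad, forces in N, time in s.
With the tool pointing down it reaches from about 0.375 to 0.9 m from the base axis. Payload 3.1 kg.
Tool frame: the origin (TCP) lies at the very end of the fingers, on their centre line; the grasp point (between the pads) lies 19 mm behind it (hold_point_z is the distance from the TCP to the grasp point, in m); x points along the fingers, y is the direction in which the jaws open and shut, and the axes are right-handed (so a half turn about x gives the same grasp; the last joint's range is limited). The gripper opens to 87 mm and grips with 3 to 60 N. Pads are 19 mm wide; open, the fingers measure 117 mm over their backs; the gripper's body (75 mm by 190 mm) begins 51 mm behind the grasp point.
Start: joints at [1.034, 0.527, 1.433, -0, 1.181, -0.178], TCP at [0.219, 0.585, 0.183] pointing down, gripper open.
Joint ranges: [-3.08, 3.08], [-0.75, 2.2], [0.22, 2.44], [-1.43, 4.57], [0, 2.65], [-2.85, 2.85]. Speed limits (rad/s): [2.79, 2.79, 3.14, 3.14, 3.14, 3.14].

### API

Orientations are given as a unit quaternion [x, y, z, w].
In Python, from rig import * gives the robot as it stands.
- The arm moves only by the tool send_rows, never from a script. Its argument "steps" is a list that holds one entry, the list of rows, each a list of 6 numbers: the shift along the tool's x, y, z in cm, then the turn, a rotation vector about the tool's x, y, z in units of 6 degrees (1.0 is 6 degrees). In form: [[[x, y, z, wx, wy, wz], ...]]. A call has 1 to 8 rows; each row shifts and turns the pose as measured when the row begins, along the tool's axes as they then stand; what a row does not reach is not made up. A row lasts 1/12 s, in which the tool goes at most 41.7 mm and 7.16 degrees, less where a joint would pass 70% of its speed; a pose out of reach is approached as far as the arm can. A call is refused whole if a number of a shift passes 4.17 or a number of a turn 1, either way. A call with a gripper value outside its range is refused whole. "gripper" is the closure, from 0 (fully open) to 1 (shut), set as the call begins (left out, the last holds). The fingers move at their own pace and stop on an object; "force" is the grip in N (left out, the last holds). Time passes only in rows, so rows that do not move let the fingers close. It gives the time, the measured TCP pose, the force and the opening at its end, in the units of the state.
- get_obs(): the state, without advancing time (a new reading comes with each control period).
- camera(name): name is "scene" or "top" or "wrist"; returns (picture, depth): 384x512x3 uint8, red, green, blue; 384x512 float32, m along the optical axis (not along the pixel's ray), 0 where there is no reading.
- camera_params(name): a dict with "intrinsics" (3x3 intrinsics, pixels), "position" and "attitude" of the camera in the world; the wrist camera has in their place "T_tool_cam" (4x4, takes a point from camera to tool coordinates, whose origin is the TCP and whose axes are the tool frame's). Camera axes: x right, y down, z forward; pixel columns grow to the right and rows downward; lengths in m; the calibration is good to about 2 mm. A picture is of the moment at which its call begins: read the wrist's pose just before it. camera_params takes no time and is no camera call.
- hand_in(): hands the job in, once; it reports no verdict.
The state is a dict: "time": time; "q": joint angles; "joint_velocities": joint speeds; "joint_torque": joint torques, N m; "position": TCP position; "tool_rot": TCP orientation; "ft_force": force on the tool from outside, world axes, zero at the start; "moment": the same for the moment, N m; "grip_width": finger opening in m.
Only numpy, scipy, OpenCV 4.12 (cv2) and the standard library are available. Lean on these libraries where they do the work, as an engineer would, in place of code of your own. Each camera call takes 0.05 s, during which the arm holds its last target.

## Working session

There is one attempt and no reset: what is moved stays moved. The work goes in short steps, Python scripts to look and compute and a tool call to move; the robot and the scene stay as the last step left them, time stands still between calls to the robot, and variables do not carry over. Pictures are saved under pics/ and viewed, and the job is handed in when it is done.

Besides the shell and the picture viewer there is one more tool, called after "Request:" as name(argument=value, ...) on one line, values as JSON. send_rows: Moves the arm, as the interface text tells. Its arguments: {"type":"object","properties":{"steps":{"type":"array"},"gripper":{"type":"number"},"force":{"type":"number"}},"required":["steps"]}

```bash
ls; mkdir -p pics; python3 - <<'E'
from rig import *
import cv2,numpy as np
print(get_obs())
for n in ("scene","top","wrist"):
    p,d=camera(n); print(n,camera_params(n))
    cv2.imwrite(f"pics/{n}0.png",p[:,:,::-1]); np.save(f"{n}0.npy",d)
    cv2.imwrite(f"pics/{n}0.png",p[:,:,::-1])
E
```

```text
pics
{'time': 0.0, 'q': array([ 1.03348024e+00,  5.28432666e-01,  1.43390640e+00, -1.07657383e-06,
        1.18136477e+00, -1.78502079e-01]), 'joint_velocities': array([ 0.0001867 , -0.00198067, -0.00101448,  0.00024683, -0.00038742,
        0.00044702]), 'joint_torque': array([ 3.33299913e-04, -4.40041924e+01, -1.76590794e+01,  6.34123106e-02,
        5.82697929e-02, -1.81341043e-04]), 'position': array([0.21903196, 0.58450187, 0.18229098]), 'tool_rot': array([ 0.12548101,  0.69601828, -0.1268795 ,  0.69549598]), 'ft_force': array([-0.36707164, -0.12058845,  0.30666889]), 'moment': array([ 0.01938428,  0.02644208, -0.00694149]), 'grip_width': 0.08658252680809694}
scene {'intrinsics': array([[420.6520865 ,   0.        , 247.6324097 ],
       [  0.        , 420.6520865 , 179.96205726],
       [  0.        ,   0.        ,   1.        ]]), 'position': array([ 1.13049903, -0.88062692,  1.02611554]), 'attitude': array([ 0.87211271,  0.25677168, -0.12697367, -0.39669309])}
top {'intrinsics': array([[470.19741896,   0.        , 253.0475261 ],
       [  0.        , 470.19741896, 195.64569092],
       [  0.        ,   0.        ,   1.        ]]), 'position': array([0.31156126, 0.00762586, 1.5046295 ]), 'attitude': array([-0.69937611,  0.71037588, -0.05357592,  0.05804126])}
wrist {'intrinsics': array([[341.13425173,   0.        , 257.51600486],
       [  0.        , 341.13425173, 184.42663547],
       [  0.        ,   0.        ,   1.        ]]), 'T_tool_cam': array([[-2.16850075e-04, -2.98299228e-01,  9.54472380e-01,
        -2.00209616e-01],
       [ 9.99999678e-01,  6.72708238e-04,  4.37433667e-04,
         1.84146613e-03],
       [-7.72567558e-04,  9.54472167e-01,  2.98298986e-01,
        -8.14578760e-02],
       [ 0.00000000e+00,  0.00000000e+00,  0.00000000e+00,
         1.00000000e+00]])}
```

View pics/scene0.png

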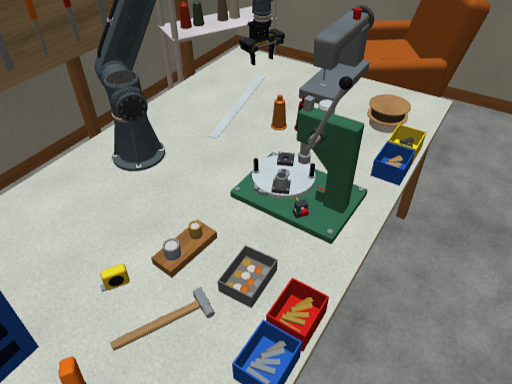

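View pics/top0.png

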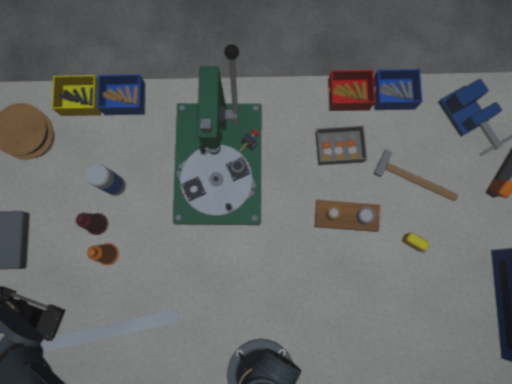

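View pics/wrist0.png

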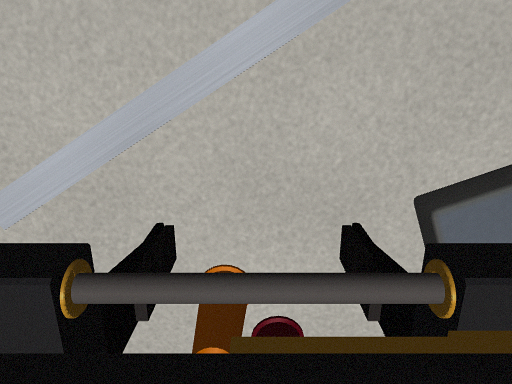

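```bash
cat > h.py <<'E'
import numpy as np,cv2
from scipy.spatial.transform import Rotation as R
from rig import *
def pose(n,obs=None):
    c=camera_params(n); K=np.array(c['intrinsics'])
    if n!='wrist': return K,R.from_quat(c['attitude']).as_matrix(),np.array(c['position'])
    T=np.eye(4);T[:3,:3]=R.from_quat(obs['tool_rot']).as_matrix();T[:3,3]=obs['position']
    T=T@np.array(c['T_tool_cam']);return K,T[:3,:3],T[:3,3]
def ray(P,u,v,z):
    K,Rm,p=P; d=Rm@np.linalg.solve(K,[u,v,1.]); return p+d*(z-p[2])/d[2]
def proj(P,X):
    K,Rm,p=P; c=Rm.T@(np.asarray(X)-p); return (K@c/c[2])[:2]
E
python3 - <<'E'
from h import *
im=cv2.imread('pics/top0.png')
cv2.imwrite('pics/topA.png',cv2.resize(im[90:235,165:270],None,fx=5.0,fy=4.1*1,interpolation=cv2.INTER_CUBIC)[:600])
cv2.imwrite('pics/topB.png',cv2.resize(im[190:240,305:390],None,fx=8,fy=8,interpolation=cv2.INTER_CUBIC))
P=pose('top')
for u,v,z in [(176,104,.03),(261,104,.03),(174,223,.03),(261,223,.03),(193,187,.09),(237,167,.09),(334,213,.074),(366,214,.074)]: print(u,v,ray(P,u,v,z))
E
```

```text
176 104 [0.85522266 0.26345094 0.03      ]
261 104 [ 0.85026935 -0.0154307   0.03      ]
174 223 [0.46337901 0.26552878 0.03      ]
261 223 [ 0.45905881 -0.00851736  0.03      ]
193 187 [0.56679004 0.19812161 0.09      ]
237 167 [0.62709194 0.06292246 0.09      ]
334 213 [ 0.48182531 -0.23183979  0.074     ]
366 214 [ 0.47719457 -0.32938026  0.074     ]
```

View pics/topA.png

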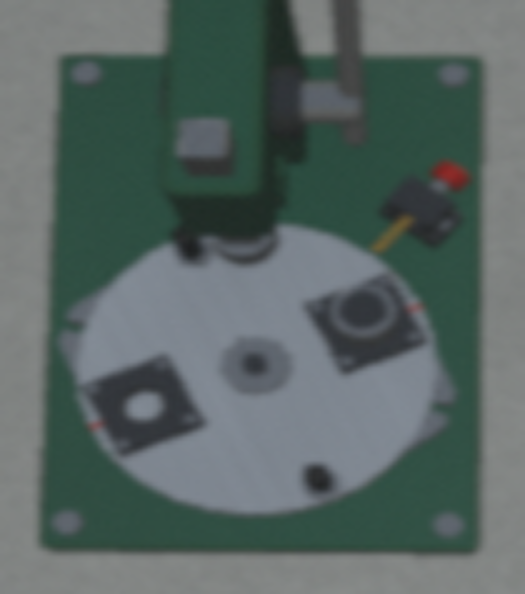

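View pics/topB.png

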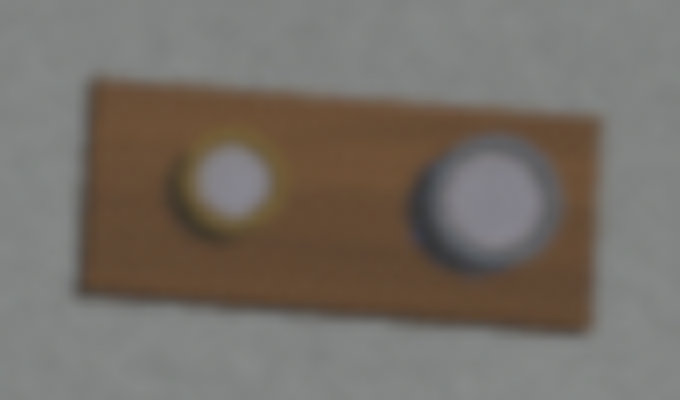

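```bash
cat >> h.py <<'E'
def st():
    o=get_obs();Rm=R.from_quat(o['tool_rot']).as_matrix()
    print('t',round(o['time'],2),'p',np.round(o['position'],4),'x',np.round(Rm[:,0],3),'y',np.round(Rm[:,1],3),'q',np.round(o['q'],2),'F',np.round(o['ft_force'],1),'w',round(o['grip_width'],4))
    return o,Rm
def goto(p=None,yaw=None):
    """yaw = angle of tool y axis in world xy, tool x down"""
    o,Rm=st()
    p=o['position'] if p is None else np.asarray(p)
    d=p-o['position']
    if yaw is None: yaw=np.arctan2(Rm[1,1],Rm[0,1])
    y=np.array([np.cos(yaw),np.sin(yaw),0]);x=np.array([0,0,-1.]);G=np.c_[x,y,np.cross(x,y)]
    rv=R.from_matrix(Rm.T@G).as_rotvec()
    print('world d',np.round(d,4),'tool cm',np.round(Rm.T@d*100,2),'turn units',np.round(np.degrees(rv)/6,2),'final-frame cm',np.round(G.T@d*100,2))
E
python3 - <<'E'
from h import *
goto([0.48,-0.23,0.3],0.0)
P=pose('top');
im=cv2.imread('pics/top0.png');hsv=cv2.cvtColor(im,cv2.COLOR_BGR2HSV)
# disc: grey bright inside green plate
E
```

```text
t 0.15 p [0.2191 0.5847 0.1825] x [-0.001 -0.001 -1.   ] y [ 0.351  0.936 -0.002] q [ 1.03  0.53  1.43 -0.    1.18 -0.18] F [-0.1  0.2 -0.8] w 0.087
world d [ 0.2609 -0.8147  0.1175] tool cm [-11.66 -67.14  53.03] turn units [1.157e+01 1.000e-02 2.000e-02] final-frame cm [-11.75  26.09  81.47]
```

Request:
send_rows(steps=[[[-2.5,0,0,0.97,0,0],[-2,0,0,0.97,0,0],[-2,0,0,0.97,0,0],[-1.5,0,0,0.97,0,0],[-1.5,0,0,0.97,0,0],[-1.5,0,0,0.97,0,0],[-1.5,0,1,0.97,0,0],[-1,0,2,0.97,0,0]]])

```text
time: 0.82
position: [0.2302, 0.5567, 0.3153]
tool_rot: [0.394, 0.582, -0.408, 0.582]
ft_force: [0.8, 0.2, -0.2]
grip_width: 0.0868
```

```bash
python3 - <<'E'
from h import *
goto([0.47,-0.13,0.25],0.0)
E
```

```text
t 0.82 p [0.2302 0.5567 0.3153] x [-0.011 -0.015 -1.   ] y [ 0.934  0.357 -0.016] q [0.99 0.39 1.3  0.   1.47 0.63] F [ 0.8  0.2 -0.2] w 0.0868
world d [ 0.2398 -0.6867 -0.0653] tool cm [ 7.31 -1.99 72.63] turn units [3.48 0.12 0.13] final-frame cm [ 6.53 23.98 68.67]
```

Request:
send_rows(steps=[[[0,0,4.1,0.9,0,0],[0,0.5,4.1,0.9,0,0],[0,1,4.1,0.9,0,0],[0.5,1.3,3.9,0.8,0.1,0.1],[0.5,1.3,3.9,0,0,0],[0.5,1.3,3.9,0,0,0],[0.5,1.3,3.9,0,0,0],[0.5,1.3,3.9,0,0,0]]])

```text
time: 1.48
position: [0.3428, 0.2472, 0.2935]
tool_rot: [0.506, 0.496, -0.5, 0.498]
ft_force: [1.1, -0.3, 1.4]
grip_width: 0.087
```

```bash
python3 - <<'E'
from h import *
goto([0.48,-0.23,0.25],0.0)
E
```

```text
t 1.48 p [0.3428 0.2472 0.2935] x [ 0.008  0.005 -1.   ] y [ 1.    -0.013  0.008] q [0.36 0.1  1.75 0.   1.27 0.37] F [ 1.1 -0.3  1.4] w 0.087
world d [ 0.1372 -0.4772 -0.0435] tool cm [ 4.24 14.3  47.56] turn units [-0.12 -0.04 -0.07] final-frame cm [ 4.35 13.72 47.72]
```

Request:
send_rows(steps=[[[0.3,1.2,4,0,0,0],[0.3,1.2,4,0,0,0],[0.3,1.2,4,0,0,0],[0.3,1.2,4,0,0,0],[0.3,1.2,4,0,0,0],[0.3,1.2,4,0,0,0],[0.3,1.2,4,0,0,0],[0.3,1.2,4,0,0,0]]])

```text
time: 2.15
position: [0.4293, -0.0739, 0.2686]
tool_rot: [0.507, 0.496, -0.5, 0.498]
ft_force: [1.6, 0.8, -0.2]
grip_width: 0.0873
```

Request:
send_rows(steps=[[[0.3,1,4,0,0,0],[0.3,1,4,0,0,0],[0.3,0.8,3.5,0,0,0],[0.3,0.8,3,0,0,0],[0,0,0,0,0,0]]])

```text
time: 2.57
position: [0.4641, -0.232, 0.2545]
tool_rot: [0.509, 0.492, -0.502, 0.497]
ft_force: [1.1, 0.7, 0.1]
grip_width: 0.087
```

```bash
python3 - <<'E'
from h import *
o,_=st()
p,d=camera('wrist');cv2.imwrite('pics/w1.png',p[:,:,::-1]);np.save('w1.npy',d)
E
```

```text
t 2.57 p [ 0.4641 -0.232   0.2545] x [ 0.011  0.002 -1.   ] y [ 1.    -0.021  0.011] q [-0.68  0.3   1.61  0.01  1.23 -0.67] F [1.1 0.7 0.1] w 0.087
```

View pics/w1.png

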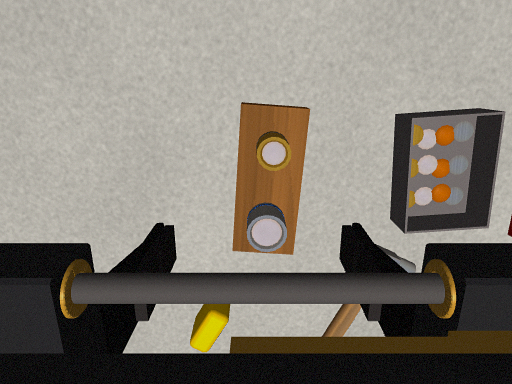

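```bash
python3 - <<'E'
from h import *
im=cv2.imread('pics/w1.png')
g=cv2.cvtColor(im,cv2.COLOR_BGR2HSV)
from types import SimpleNamespace
o={'position':np.array([0.4641,-0.232,0.2545]),'tool_rot':get_obs()['tool_rot']}
P=pose('wrist',o)
for (a,b) in ((274,153),(266,232)):
  m=((g[:,:,1]<50)&(g[:,:,2]>165)).astype(np.uint8); w=np.zeros_like(m);cv2.circle(w,(a,b),20,1,-1);m&=w
  n,l,s,c=cv2.connectedComponentsWithStats(m);i=1+s[1:,4].argmax();print(s[i],c[i],ray(P,*c[i],.074))
d=np.load('w1.npy'); print(d[150:157,270:278].mean())
crop=cv2.resize(im[95:265,220:325],None,fx=3.5,fy=3.5);cv2.imwrite('pics/w1c.png',crop)
E
```

```text
[262 142  23  23 410] [273.39756098 152.90487805] [ 0.48538499 -0.22913131  0.074     ]
[252 219  30  27 637] [266.31868132 231.89010989] [ 0.47609813 -0.3270416   0.074     ]
0.3887668
```

View pics/w1c.png

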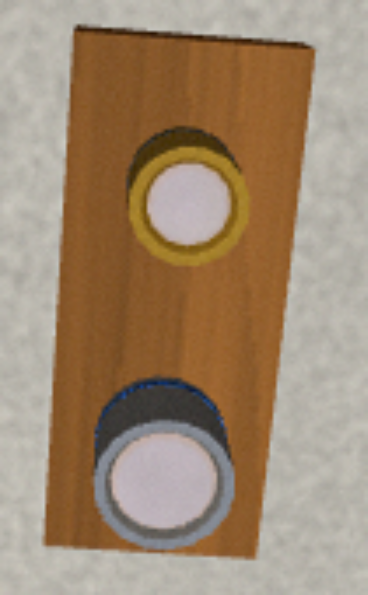

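```bash
python3 - <<'E'
from h import *
goto([0.4854,-0.2291,0.13],-0.06)
E
```

```text
t 2.62 p [ 0.4629 -0.2291  0.2543] x [ 0.009  0.005 -1.   ] y [ 1.    -0.021  0.009] q [-0.68  0.29  1.61  0.01  1.23 -0.67] F [-0.4  0.2 -0.1] w 0.0866
world d [ 0.0225  0.     -0.1243] tool cm [12.45  2.13  0.02] turn units [ 0.37 -0.05 -0.09] final-frame cm [12.43  2.24 -0.14]
```

Request:
send_rows(steps=[[[2.5,0.8,0,0.4,-0.05,-0.09],[2.5,0.8,0,0,0,0],[2.5,0.5,0,0,0,0],[2,0,0,0,0,0],[1,0,0,0,0,0],[0,0,0,0,0,0],[0,0,0,0,0,0]]])

```text
time: 3.2
position: [0.4828, -0.2225, 0.1465]
tool_rot: [0.516, 0.486, -0.515, 0.482]
ft_force: [0.5, 0.3, 0.6]
grip_width: 0.0869
```

```bash
python3 - <<'E'
from h import *
goto([0.4854,-0.2291,0.05],-0.06)
o=get_obs()
p,d=camera('wrist');cv2.imwrite('pics/w2.png',p[:,:,::-1]);np.save('w2.npy',d)
g=cv2.cvtColor(p[:,:,::-1].copy(),cv2.COLOR_BGR2HSV);P=pose('wrist',o)
m=((g[:,:,1]<50)&(g[:,:,2]>165)).astype(np.uint8)
a,b=map(int,proj(P,[.4854,-.229,.074]));w=np.zeros_like(m);cv2.circle(w,(a,b),45,1,-1);m&=w
n,l,s,c=cv2.connectedComponentsWithStats(m);i=1+s[1:,4].argmax();print(s[i],c[i],ray(P,*c[i],.074))
st()
E
```

```text
t 3.2 p [ 0.4828 -0.2225  0.1465] x [-0.003  0.005 -1.   ] y [ 0.998 -0.063 -0.003] q [-0.64  0.45  1.7   0.    0.99 -0.58] F [0.5 0.3 0.6] w 0.0869
world d [ 0.0026 -0.0066 -0.0965] tool cm [9.64 0.33 0.68] turn units [-0.03 -0.04  0.03] final-frame cm [9.65 0.3  0.64]
[245 176  32  30 732] [260.52459016 190.4795082 ] [ 0.48615954 -0.22909984  0.074     ]
t 3.25 p [ 0.4827 -0.2225  0.1467] x [-0.003  0.005 -1.   ] y [ 0.998 -0.063 -0.003] q [-0.64  0.45  1.7   0.    0.99 -0.58] F [-0.4  0.2  0.4] w 0.087
```

View pics/w2.png

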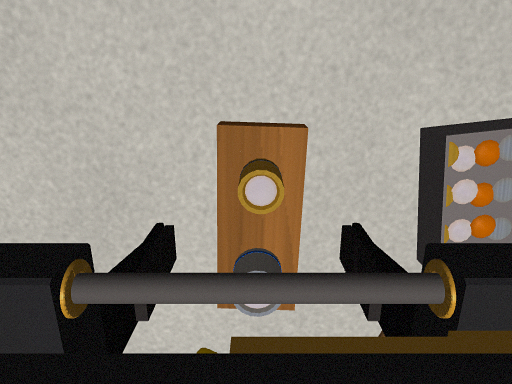

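Request:
send_rows(steps=[[[2,0.1,0.3,0,0,0],[2.5,0.1,0.2,0,0,0],[2.5,0.1,0.1,0,0,0],[2,0.1,0,0,0,0],[0.8,0,0,0,0,0],[0,0,0,0,0,0]]])

```text
time: 3.75
position: [0.4933, -0.2305, 0.0551]
tool_rot: [0.517, 0.48, -0.513, 0.49]
ft_force: [-0.5, 0.4, -0.5]
grip_width: 0.0866
```

```bash
python3 - <<'E'
from h import *
goto([0.4862,-0.2291,0.038],-0.06)
E
```

```text
t 3.75 p [ 0.4933 -0.2305  0.0551] x [ 0.013 -0.007 -1.   ] y [ 0.998 -0.06   0.014] q [-0.64  0.6   1.76  0.    0.77 -0.59] F [-0.5  0.4 -0.5] w 0.0866
world d [-0.0071  0.0014 -0.0171] tool cm [ 1.7  -0.74 -0.11] turn units [ 0.    0.06 -0.13] final-frame cm [ 1.71 -0.71 -0.1 ]
```

Request:
send_rows(steps=[[[0.6,-0.3,0,0,0.05,-0.1],[0.6,-0.3,0,0,0,0],[0.4,-0.1,0,0,0,0],[0,0,0,0,0,0],[0,0,0,0,0,0]]])

```text
time: 4.17
position: [0.4885, -0.2317, 0.0425]
tool_rot: [0.516, 0.481, -0.514, 0.488]
ft_force: [0.4, 0.7, -0.8]
grip_width: 0.087
```

```bash
python3 - <<'E'
from h import *
goto([0.4862,-0.2291,0.038],-0.06)
o=get_obs()
p,d=camera('wrist');cv2.imwrite('pics/w3.png',p[:,:,::-1])
E
```

```text
t 4.17 p [ 0.4885 -0.2317  0.0425] x [ 0.009 -0.005 -1.   ] y [ 0.998 -0.059  0.009] q [-0.65  0.62  1.77  0.    0.74 -0.59] F [ 0.4  0.7 -0.8] w 0.087
world d [-0.0023  0.0026 -0.0045] tool cm [ 0.44 -0.25 -0.25] turn units [ 0.01  0.05 -0.09] final-frame cm [ 0.45 -0.24 -0.24]
```

View pics/w3.png

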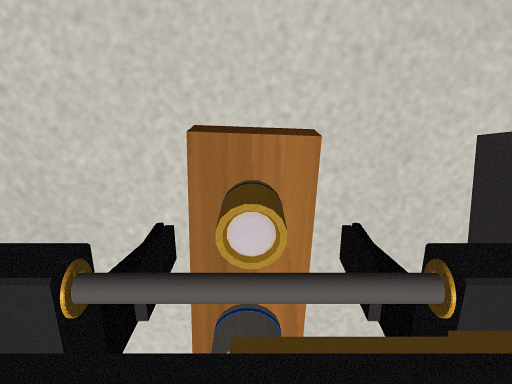

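Request:
send_rows(steps=[[[0.3,-0.25,-0.2,0,0.1,-0.18],[0.1,0,0,0,0,0],[0,0,0,0,0,0]]])

```text
time: 4.47
position: [0.4866, -0.2299, 0.0392]
tool_rot: [-0.514, -0.489, 0.516, -0.481]
ft_force: [-0.1, -0.2, 1.1]
grip_width: 0.0868
```

```bash
python3 - <<'E'
from h import *
goto([0.4862,-0.2291,0.038],-0.06)
o=get_obs();p,d=camera('wrist')
g=cv2.cvtColor(p[:,:,::-1].copy(),cv2.COLOR_BGR2HSV);P=pose('wrist',o)
m=((g[:,:,1]<50)&(g[:,:,2]>165)).astype(np.uint8)
a,b=map(int,proj(P,[.486,-.229,.074]));w=np.zeros_like(m);cv2.circle(w,(a,b),45,1,-1);m&=w
n,l,s,c=cv2.connectedComponentsWithStats(m);i=1+s[1:,4].argmax();print(s[i],c[i],ray(P,*c[i],.074))
E
```

```text
t 4.47 p [ 0.4866 -0.2299  0.0392] x [-0.009  0.006 -1.   ] y [ 0.998 -0.059 -0.01 ] q [-0.65  0.63  1.76 -0.    0.76 -0.59] F [-0.1 -0.2  1.1] w 0.0868
world d [-0.0004  0.0008 -0.0012] tool cm [ 0.12 -0.04 -0.07] turn units [ 0.   -0.05  0.09] final-frame cm [ 0.12 -0.04 -0.07]
[ 229  217   50   44 1712] [253.5478972  238.34579439] [ 0.48634269 -0.22808626  0.074     ]
```

Request:
send_rows(steps=[[[0.1,-0.05,-0.15,0,-0.05,0.09],[0,0,0,0,0,0]]])

```text
time: 4.68
position: [0.4865, -0.2285, 0.0382]
tool_rot: [0.515, 0.485, -0.515, 0.485]
ft_force: [-1.1, -0.2, 0.7]
grip_width: 0.0871
```

Request:
send_rows(steps=[[[0,0,0,0,0,0],[0,0,0,0,0,0],[0,0,0,0,0,0],[0,0,0,0,0,0],[0,0,0,0,0,0],[0,0,0,0,0,0]]], gripper=1, force=30)

```text
time: 5.18
position: [0.4862, -0.2281, 0.0383]
tool_rot: [0.515, 0.485, -0.514, 0.485]
ft_force: [-0.0, -0.1, -0.1]
grip_width: 0.0549
```

```bash
python3 - <<'E'
from h import *
goto([0.4862,-0.2291,0.14],-0.06)
E
```

```text
t 5.18 p [ 0.4862 -0.2281  0.0383] x [ 0.001 -0.001 -1.   ] y [ 0.998 -0.059  0.001] q [-0.65  0.63  1.77  0.    0.74 -0.59] F [-0.  -0.1 -0.1] w 0.0549
world d [-0.     -0.001   0.1017] tool cm [-10.17   0.02   0.1 ] turn units [ 0.01  0.   -0.01] final-frame cm [-1.017e+01  1.000e-02  1.000e-01]
```

Request:
send_rows(steps=[[[0,0,0,0,0,0],[0,0,0,0,0,0],[0,0,0,0,0,0],[0,0,0,0,0,0],[0,0,0,0,0,0]]])

```text
time: 5.6
position: [0.4863, -0.2283, 0.0383]
tool_rot: [0.515, 0.484, -0.514, 0.485]
ft_force: [0.7, 0.9, 0.5]
grip_width: 0.022
```

Request:
send_rows(steps=[[[-0.5,0,0,0,0,0],[-1,0,0,0,0,0],[-2,0,0,0,0,0],[-3,0,0,0,0,0],[-3,0,0,0,0,0],[-3,0,0,0,0,0],[-2,0,0,0,0,0],[-1,0,0,0,0,0]]])

```text
time: 6.27
position: [0.4839, -0.2266, 0.2018]
tool_rot: [-0.514, -0.487, 0.515, -0.483]
ft_force: [1.3, -0.1, -0.9]
grip_width: 0.0003
```

```bash
python3 - <<'E'
from h import *
o,_=st();p,d=camera('wrist');cv2.imwrite('pics/w4.png',p[:,:,::-1])
P=pose('top');print('seat approx',ray(P,193,187,.09))
goto([0.567,0.198,0.25],2.2)
E
```

```text
t 6.27 p [ 0.4839 -0.2266  0.2018] x [-0.005  0.004 -1.   ] y [ 0.998 -0.059 -0.005] q [-0.65  0.39  1.63  0.    1.13 -0.59] F [ 1.3 -0.1 -0.9] w 0.0003
seat approx [0.56679004 0.19812161 0.09      ]
t 6.32 p [ 0.4851 -0.2274  0.2035] x [-0.001  0.001 -1.   ] y [ 0.998 -0.059 -0.001] q [-0.65  0.38  1.63  0.    1.13 -0.59] F [ 0.5 -0.7  1.7] w 0.0004
world d [0.0819 0.4254 0.0465] tool cm [ -4.61   5.64 -42.95] turn units [-2.158e+01 -2.000e-02 -1.000e-02] final-frame cm [-4.65 29.57 31.65]
```

View pics/w4.png

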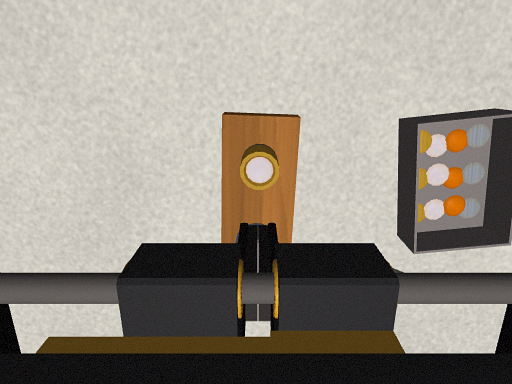

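```bash
python3 - <<'E'
from h import *
o,_=st();p,d=camera('wrist');np.save('w5.npy',d)
T=np.array(camera_params('wrist')['T_tool_cam']);K,_,_=pose('wrist',o)
for (u,v) in [(246,230),(270,230),(258,228),(250,226),(248,240),(247,255),(247,270),(242,310),(200,260),(300,260),(259,168),(259,135),(100,100)]:
    z=d[v,u];X=np.append(np.linalg.solve(K,[u,v,1])*z,1);w=T@X
    P=pose('wrist',o);print(u,v,round(float(z),3),'tool',np.round(w[:3],4),'world',np.round(P[1]@X[:3]+P[2],3))
print(d[222:232,246], d[222:232,258])
p,d=camera('scene');cv2.imwrite('pics/s5.png',cv2.resize(p[180:300,100:260,::-1],None,fx=5,fy=5));cv2.imwrite('pics/s5full.png',p[:,:,::-1])
E
```

```text
t 6.32 p [ 0.4851 -0.2274  0.2035] x [-0.001  0.001 -1.   ] y [ 0.998 -0.059 -0.001] q [-0.65  0.38  1.63  0.    1.13 -0.59] F [ 0.5 -0.7  1.7] w 0.0004
246 230 0.166 tool [-0.0483 -0.0042 -0.0131] world [ 0.482 -0.214  0.252]
270 230 0.168 tool [-0.0468  0.0076 -0.0125] world [ 0.493 -0.215  0.25 ]
258 228 0.173 tool [-0.0414  0.0017 -0.0111] world [ 0.487 -0.216  0.245]
250 226 0.176 tool [-0.0387 -0.0024 -0.0109] world [ 0.483 -0.216  0.242]
248 240 0.16 tool [-0.0551 -0.003  -0.0112] world [ 0.483 -0.216  0.259]
247 255 0.146 tool [-0.0697 -0.0031 -0.0114] world [ 0.483 -0.216  0.273]
247 270 0.135 tool [-0.0811 -0.0027 -0.011 ] world [ 0.483 -0.216  0.285]
242 310 0.091 tool [-0.1237 -0.0027 -0.025 ] world [ 0.484 -0.202  0.327]
200 260 0.087 tool [-0.1229 -0.0133 -0.0394] world [ 0.474 -0.187  0.326]
300 260 0.088 tool [-0.1221  0.0123 -0.039 ] world [ 0.5   -0.189  0.326]
259 168 0.342 tool [0.131  0.003  0.0023] world [ 0.488 -0.23   0.073]
259 135 0.376 tool [ 0.1746  0.0031 -0.0238] world [ 0.489 -0.204  0.029]
100 100 0.395 tool [ 0.2064 -0.1811 -0.0592] world [ 0.308 -0.157 -0.003]
[0.40503952 0.17527948 0.17436802 0.17267302 0.1725135  0.17160995
 0.16952251 0.16848263 0.16610731 0.16593264] [0.40406173 0.40072373 0.3978169  0.39557734 0.17510982 0.17431426
 0.17324032 0.17141247 0.17116627 0.16947055]
```

View pics/s5full.png

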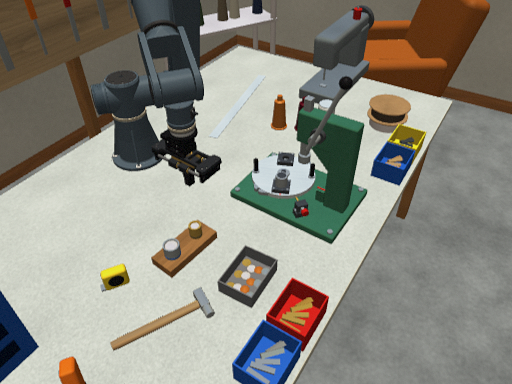

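```bash
python3 - <<'E'
from h import *
o,_=st()
for n in('scene','top'):
    p,d=camera(n);K,Rm,c=pose(n)
    v,u=np.mgrid[:384,:512];X=np.stack([(u-K[0,2])/K[0,0]*d,(v-K[1,2])/K[1,1]*d,d],-1)@Rm.T+c
    q=X-o['position'];s=(abs(q[...,0])<.12)&(abs(q[...,1])<.06)&(X[...,2]>.12)&(X[...,2]<.6)
    Z=X[s];print(n,s.sum(),'lowest',np.round(Z[Z[:,2].argsort()[:12]],3).tolist())
    print(np.histogram(Z[:,2],bins=np.arange(.12,.5,.02)))
E
```

```text
t 6.42 p [ 0.4833 -0.2261  0.1995] x [-0.006  0.005 -1.   ] y [ 0.998 -0.059 -0.006] q [-0.65  0.39  1.64  0.    1.13 -0.59] F [-1.  -0.1 -0.1] w 0.0004
scene 4799 lowest [[0.485, -0.232, 0.237], [0.491, -0.235, 0.239], [0.479, -0.233, 0.239], [0.493, -0.215, 0.24], [0.478, -0.236, 0.24], [0.493, -0.232, 0.241], [0.493, -0.228, 0.242], [0.485, -0.235, 0.243], [0.494, -0.224, 0.243], [0.48, -0.233, 0.243], [0.478, -0.235, 0.244], [0.495, -0.22, 0.245]]
(array([  0,   0,   0,   0,   0,   4,  49,  54,  13, 137, 462, 724, 198,
        86, 250, 154, 203, 196]), array([0.12, 0.14, 0.16, 0.18, 0.2 , 0.22, 0.24, 0.26, 0.28, 0.3 , 0.32,
       0.34, 0.36, 0.38, 0.4 , 0.42, 0.44, 0.46, 0.48]))
top 2818 lowest [[0.569, -0.195, 0.31], [0.566, -0.194, 0.31], [0.571, -0.194, 0.312], [0.565, -0.196, 0.314], [0.483, -0.195, 0.319], [0.54, -0.197, 0.32], [0.538, -0.197, 0.32], [0.55, -0.2, 0.321], [0.535, -0.196, 0.322], [0.555, -0.205, 0.322], [0.548, -0.199, 0.322], [0.488, -0.199, 0.323]]
(array([  0,   0,   0,   0,   0,   0,   0,   0,   0,   7,  53, 112,   5,
        24, 284,  27,  85,  54]), array([0.12, 0.14, 0.16, 0.18, 0.2 , 0.22, 0.24, 0.26, 0.28, 0.3 , 0.32,
       0.34, 0.36, 0.38, 0.4 , 0.42, 0.44, 0.46, 0.48]))
```

Request:
send_rows(steps=[[[0,0,0,0,0,0],[0,0,0,0,0,0],[1,0,0,0,0,0],[2,0,0,0,0,0],[2,0,0,0,0,0],[2,0,0,0,0,0],[1,0,0,0,0,0],[0,0,0,0,0,0]]], gripper=0)

```text
time: 7.18
position: [0.4764, -0.2213, 0.1048]
tool_rot: [-0.513, -0.494, 0.516, -0.475]
ft_force: [-1.0, -0.0, 0.2]
grip_width: 0.0461
```

```bash
python3 - <<'E'
from h import *
goto([0.4862,-0.2287,0.002],-0.06)
E
```

```text
t 7.18 p [ 0.4764 -0.2213  0.1048] x [-0.022  0.016 -1.   ] y [ 0.998 -0.06  -0.023] q [-0.65  0.52  1.74  0.    0.91 -0.59] F [-1.  -0.   0.2] w 0.0461
world d [ 0.0098 -0.0074 -0.1028] tool cm [10.24  1.25  0.84] turn units [-0.   -0.14  0.22] final-frame cm [10.28  1.02  0.68]
```

Request:
send_rows(steps=[[[0,0.6,0.4,0,-0.14,0.22],[0,0.3,0.3,0,0,0],[0.5,0,0,0,0,0],[0.5,0,0,0,0,0],[0.5,0,0,0,0,0],[0,0,0,0,0,0],[0,0,0,0,0,0]]])

```text
time: 7.77
position: [0.4835, -0.228, 0.0849]
tool_rot: [-0.515, -0.487, 0.515, -0.482]
ft_force: [1.4, -0.6, 0.2]
grip_width: 0.0854
```

```bash
python3 - <<'E'
from h import *
goto([0.4862,-0.2287,0.002],-0.06)
E
```

```text
t 7.77 p [ 0.4835 -0.228   0.0849] x [-0.005  0.005 -1.   ] y [ 0.998 -0.06  -0.006] q [-0.65  0.55  1.75  0.    0.85 -0.59] F [ 1.4 -0.6  0.2] w 0.0854
world d [ 0.0027 -0.0007 -0.0829] tool cm [8.29 0.32 0.09] turn units [-0.   -0.04  0.05] final-frame cm [8.29 0.27 0.06]
```

Request:
send_rows(steps=[[[1,0.2,0,0,-0.04,0.05],[1.2,0.1,0,0,0,0],[1.2,0,0,0,0,0],[1.2,0,0,0,0,0],[1,0,0,0,0,0],[0.6,0,0,0,0,0],[0,0,0,0,0,0],[0,0,0,0,0,0]]])

```text
time: 8.43
position: [0.489, -0.2297, 0.0226]
tool_rot: [0.515, 0.483, -0.514, 0.487]
ft_force: [-0.1, -0.2, 0.1]
grip_width: 0.0869
```

```bash
python3 - <<'E'
from h import *
goto([0.4862,-0.2287,0.002],-0.06)
E
```

```text
t 8.43 p [ 0.489  -0.2297  0.0226] x [ 0.005 -0.004 -1.   ] y [ 0.998 -0.06   0.005] q [-0.65  0.66  1.78  0.    0.7  -0.59] F [-0.1 -0.2  0.1] w 0.0869
world d [-0.0028  0.001  -0.0206] tool cm [ 2.06 -0.3  -0.09] turn units [-0.    0.03 -0.05] final-frame cm [ 2.06 -0.29 -0.08]
```

Request:
send_rows(steps=[[[0.6,-0.2,-0.08,0,0.03,-0.04],[0.6,-0.1,0,0,0,0],[0.5,0,0,0,0,0],[0.3,0,0,0,0,0],[0,0,0,0,0,0],[0,0,0,0,0,0]]])

```text
time: 8.93
position: [0.4869, -0.2295, 0.0021]
tool_rot: [0.515, 0.484, -0.514, 0.486]
ft_force: [0.4, -0.4, -0.8]
grip_width: 0.0869
```

```bash
python3 - <<'E'
from h import *
goto([0.4862,-0.2287,0.002],-0.06)
p,d=camera('wrist');cv2.imwrite('pics/w6.png',p[:,:,::-1])
E
```

```text
t 8.93 p [ 0.4869 -0.2295  0.0021] x [ 0.003 -0.002 -1.   ] y [ 0.998 -0.06   0.003] q [-0.65  0.69  1.79  0.    0.66 -0.59] F [ 0.4 -0.4 -0.8] w 0.0869
world d [-0.0007  0.0008 -0.0001] tool cm [ 0.01 -0.08 -0.08] turn units [-0.    0.02 -0.03] final-frame cm [ 0.01 -0.08 -0.08]
```

View pics/w6.png

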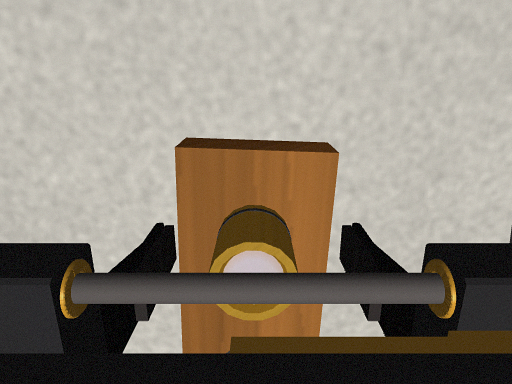

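Request:
send_rows(steps=[[[0,-0.05,-0.05,0,0,-0.03],[0,0,0,0,0,0],[0,0,0,0,0,0],[0,0,0,0,0,0],[0,0,0,0,0,0],[0,0,0,0,0,0],[0,0,0,0,0,0],[0,0,0,0,0,0]]], gripper=1, force=30)

```text
time: 9.65
position: [0.4865, -0.2291, 0.0031]
tool_rot: [-0.514, -0.484, 0.515, -0.485]
ft_force: [-3.9, -1.1, 1.5]
grip_width: 0.0417
```

Request:
send_rows(steps=[[[0,0,0,0,0,0],[0,0,0,0,0,0],[0,0,0,0,0,0]]])

```text
time: 9.9
position: [0.486, -0.2289, 0.0031]
tool_rot: [-0.514, -0.485, 0.515, -0.485]
ft_force: [-0.8, 0.2, 1.0]
grip_width: 0.0394
```

```bash
python3 - <<'E'
from h import *
st();p,d=camera('wrist');cv2.imwrite('pics/w7.png',p[:,:,::-1])
E
```

```text
t 9.9 p [ 0.486  -0.2289  0.0031] x [-0.001 -0.002 -1.   ] y [ 0.998 -0.059 -0.001] q [-0.65  0.69  1.79 -0.    0.66 -0.59] F [-0.8  0.2  1. ] w 0.0394
```

View pics/w7.png

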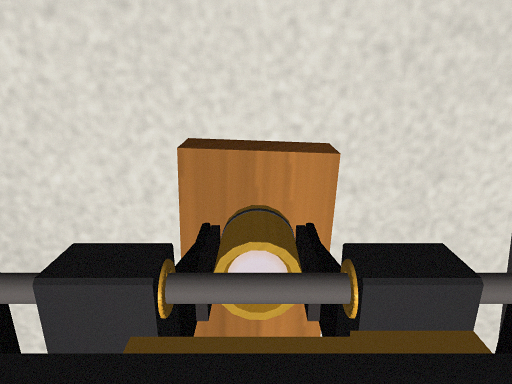

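```bash
python3 - <<'E'
from h import *
im=cv2.imread('pics/w7.png');cv2.imwrite('pics/w7c.png',cv2.resize(im[195:335,190:330],None,fx=4.2,fy=4.2,interpolation=cv2.INTER_CUBIC))
K=np.array(camera_params('wrist')['intrinsics']);T=np.array(camera_params('wrist')['T_tool_cam'])
# predicted ring pixels for die top circle in tool frame
for y0,z0 in((0.0017,0),(0,0)):
  a=np.linspace(0,2*np.pi,73);X=np.c_[np.full(73,-.071),y0+.02*np.cos(a),z0+.02*np.sin(a)]
  C=(X-T[:3,3])@T[:3,:3];uv=C@K.T;uv=uv[:,:2]/uv[:,2:];print('pred u',uv[:,0].min(),uv[:,0].max(),'v',uv[:,1].min(),uv[:,1].max())
E
```

```text
pred u 212.1174839235749 304.11954175457873 v 238.11910422785317 318.399605239538
pred u 208.2069343473239 300.20987868836073 v 238.11661174164112 318.3976771766466
```

View pics/w7c.png

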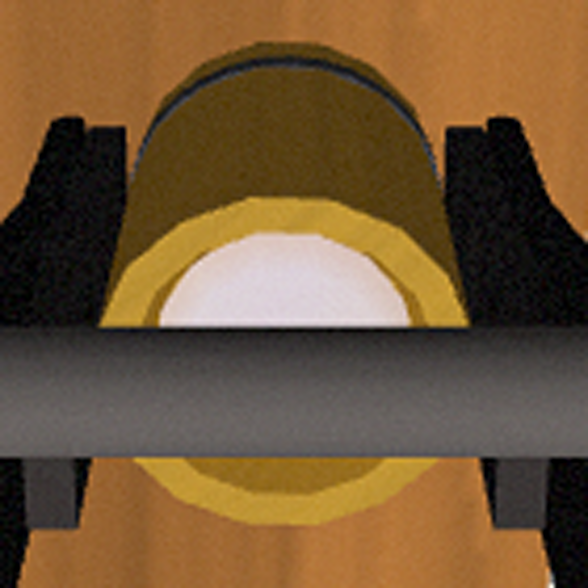

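Request:
send_rows(steps=[[[-0.3,0,0,0,0,0],[-0.6,0,0,0,0,0],[-1,0,0,0,0,0],[-2,0,0,0,0,0],[-3,0,0,0,0,0],[-3,0,0,0,0,0],[-2,0,0,0,0,0],[-1.5,0,-1,0,0,0]]])

```text
time: 10.62
position: [0.4821, -0.2161, 0.1389]
tool_rot: [-0.514, -0.49, 0.517, -0.479]
ft_force: [0.6, 0.0, -5.0]
grip_width: 0.0394
```

```bash
python3 - <<'E'
from h import *
goto([0.567,0.198,0.17],-0.06)
E
```

```text
t 10.62 p [ 0.4821 -0.2161  0.1389] x [-0.014  0.008 -1.   ] y [ 0.998 -0.061 -0.014] q [-0.63  0.47  1.71 -0.    0.98 -0.57] F [ 0.6  0.  -5. ] w 0.0394
world d [0.0849 0.4141 0.0311] tool cm [ -2.89   5.89 -41.88] turn units [-0.01 -0.07  0.14] final-frame cm [ -3.11   5.99 -41.85]
```

Request:
send_rows(steps=[[[-1,0.3,-2,0,-0.07,0.14],[-1,0.6,-3,0,0,0],[-0.6,0.6,-4,0,0,0],[0,0.6,-4,0,0,0],[0,0.6,-4,0,0,0],[0,0.6,-4,0,0,0],[0,0.6,-4,0,0,0],[0,0.6,-4,0,0,0]]])

```text
time: 11.28
position: [0.5477, 0.0719, 0.1756]
tool_rot: [0.52, 0.475, -0.518, 0.486]
ft_force: [0.4, -0.2, -5.3]
grip_width: 0.0392
```

```bash
python3 - <<'E'
from h import *
goto([0.567,0.198,0.17],-0.06)
E
```

```text
t 11.28 p [0.5477 0.0719 0.1756] x [ 0.014 -0.01  -1.   ] y [ 0.997 -0.076  0.014] q [-0.07  0.43  1.63 -0.01  1.06  0.02] F [ 0.4 -0.2 -5.3] w 0.0392
world d [ 0.0193  0.1261 -0.0056] tool cm [  0.47   0.95 -12.72] turn units [-0.16  0.08 -0.14] final-frame cm [  0.56   1.17 -12.7 ]
```

Request:
send_rows(steps=[[[0,0.3,-3.5,-0.1,0.08,-0.14],[0,0.3,-3,0,0,0],[0,0.2,-2,0,0,0],[0,0,-1,0,0,0],[0,0,0,0,0,0],[0,0,0,0,0,0],[0,0,0,0,0,0]]])

```text
time: 11.87
position: [0.546, 0.1774, 0.174]
tool_rot: [-0.506, -0.492, 0.521, -0.48]
ft_force: [-0.0, -0.5, -5.0]
grip_width: 0.0393
```

```bash
python3 - <<'E'
from h import *
st();p,d=camera('wrist');cv2.imwrite('pics/w8.png',p[:,:,::-1]);goto([0.567,0.198,0.17],-0.06)
E
```

```text
t 11.87 p [0.546  0.1774 0.174 ] x [-0.028 -0.002 -1.   ] y [ 0.998 -0.054 -0.028] q [0.12 0.48 1.55 0.   1.14 0.17] F [-0.  -0.5 -5. ] w 0.0393
t 11.92 p [0.5461 0.1769 0.1741] x [-0.028 -0.002 -1.   ] y [ 0.998 -0.055 -0.028] q [0.12 0.48 1.55 0.   1.14 0.17] F [ 0.3  0.  -4.8] w 0.0392
world d [ 0.0209  0.0211 -0.0041] tool cm [ 0.34  1.98 -2.22] turn units [0.05 0.04 0.26] final-frame cm [ 0.41  1.96 -2.23]
```

View pics/w8.png

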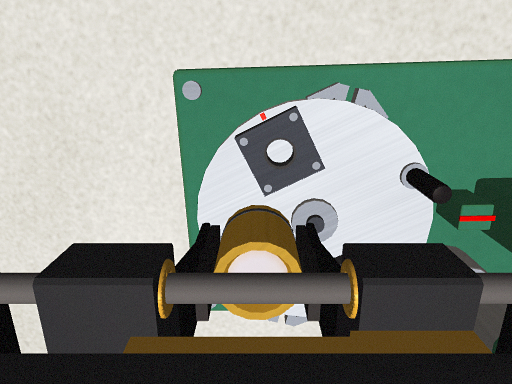

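```bash
cat > seat.py <<'E'
from h import *
import sys
def seat(name,guess=(0.567,0.198,.09)):
    o=get_obs();p,d=camera('wrist');o2=get_obs();cv2.imwrite(f'pics/{name}.png',p[:,:,::-1]);P=pose('wrist',o)
    print('motion',o2['position']-o['position'])
    g=p.max(2).astype(int);a,b=proj(P,guess)
    dark=(g<75).astype(np.uint8)
    # block contour
    m=dark.copy();w=np.zeros_like(m);cv2.circle(w,(int(a),int(b)),75,1,-1);m&=w;m=cv2.morphologyEx(m,cv2.MORPH_OPEN,np.ones((3,3)))
    cs,_=cv2.findContours(m,cv2.RETR_CCOMP,cv2.CHAIN_APPROX_NONE)
    H=_[0]
    for c,h in zip(cs,H):
        A=cv2.contourArea(c)
        if A<60: continue
        (x,y),(ww,hh),an=cv2.minAreaRect(c); M=cv2.moments(c);cc=(M['m10']/M['m00'],M['m01']/M['m00'])
        pts=np.array([ray(P,*q,.09) for q in cv2.boxPoints(((x,y),(ww,hh),an))])
        T=pose('wrist',o)
        Rm=R.from_quat(o['tool_rot']).as_matrix()
        Wp=ray(P,*cc,.09); print('hole' if h[3]>=0 else 'outer','A',A,'c',np.round(cc,1),'rect c',round(x,1),round(y,1),'world',np.round(Wp,4),'rectworld',np.round(pts.mean(0),4),'tool',np.round(Rm.T@(Wp-o['position']),4))
        print('   sides',np.round(np.linalg.norm(np.diff(pts,axis=0),axis=1),4))
    return o,P
if __name__=='__main__': seat(sys.argv[1])
E
python3 seat.py w9; python3 - <<'E'
import cv2
im=cv2.imread('pics/w9.png');cv2.imwrite('pics/w9c.png',cv2.resize(im[90:215,215:345],None,fx=4.5,fy=4.5,interpolation=cv2.INTER_CUBIC))
E
```

```text
motion [ 1.93492500e-04 -1.53168243e-04  2.37655823e-05]
outer A 89.0 c [281.1 161.8] rect c 281.4 161.5 world [0.5662 0.191  0.09  ] rectworld [0.5664 0.1912 0.09  ] tool [ 0.0834  0.0216 -0.0155]
   sides [0.0226 0.0084 0.0228]
```

View pics/w9c.png

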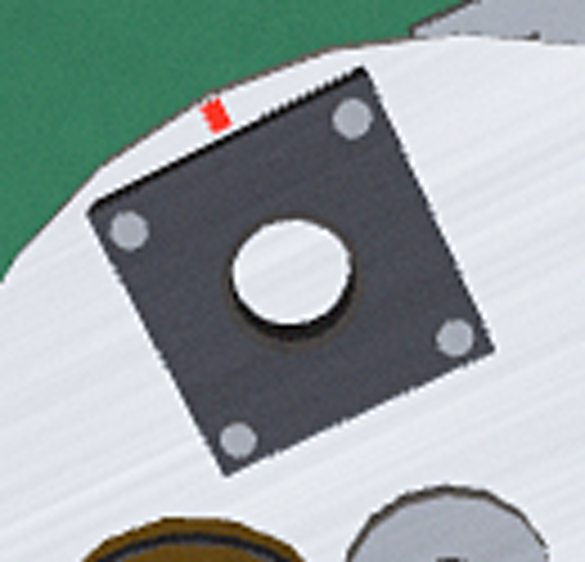

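```bash
python3 - <<'E'
from h import *
o=get_obs();P=pose('wrist',o);Rm=R.from_quat(o['tool_rot']).as_matrix()
W=ray(P,280.1,152.6,.09);print(W,Rm.T@(W-o['position']))
for u,v in [(352,118),(128,230),(238,440),(455,337)]:
    print(ray(P,215+(u+.5)/4.5-.5,90+(v+.5)/4.5-.5,.09))
# disc centre hub (crop 315,219 full-size) at z~.08
print('hub',ray(P,315,221,.08))
goto([W[0],W[1],0.12],-0.06)
E
```

```text
[0.56582908 0.19888334 0.09      ] [ 0.083472    0.02060944 -0.02346786]
[0.57729965 0.22902368 0.09      ]
[0.53514204 0.21056726 0.09      ]
[0.55375001 0.16843244 0.09      ]
[0.59578305 0.1870575  0.09      ]
hub [0.59624853 0.13027194 0.08      ]
t 11.97 p [0.5463 0.1768 0.1741] x [-0.028 -0.002 -1.   ] y [ 0.998 -0.056 -0.027] q [0.12 0.48 1.55 0.   1.14 0.17] F [ 0.1 -0.6 -5. ] w 0.0394
world d [ 0.0196  0.0221 -0.0541] tool cm [ 5.35  1.98 -2.34] turn units [0.04 0.03 0.26] final-frame cm [ 5.41  1.82 -2.32]
```

Request:
send_rows(steps=[[[1,0.6,-0.6,0.04,0.03,0.26],[1,0.6,-0.7,0,0,0],[0.7,0.4,-0.7,0,0,0],[0.3,0.2,-0.4,0,0,0],[0,0,0,0,0,0],[0,0,0,0,0,0],[0,0,0,0,0,0]]])

```text
time: 12.55
position: [0.5496, 0.19, 0.1418]
tool_rot: [-0.509, -0.487, 0.529, -0.474]
ft_force: [-2.3, 1.4, -4.3]
grip_width: 0.0396
```

```bash
python3 - <<'E'
from h import *
goto([.5641,.2001,.12],-.06)
E
```

```text
t 12.55 p [0.5496 0.19   0.1418] x [-0.033 -0.005 -0.999] y [ 0.996 -0.078 -0.033] q [ 0.14  0.53  1.56 -0.    1.08  0.22] F [-2.3  1.4 -4.3] w 0.0396
world d [ 0.0145  0.0101 -0.0218] tool cm [ 2.13  1.44 -1.14] turn units [-0.17  0.07  0.31] final-frame cm [ 2.18  1.39 -1.1 ]
```

Request:
send_rows(steps=[[[0,0.7,-0.6,-0.17,0.07,0.31],[0,0.5,-0.4,0,0,0.1],[0,0.2,-0.2,0,0,0.1]]])

```text
time: 12.8
position: [0.5628, 0.1982, 0.1412]
tool_rot: [0.519, 0.479, -0.513, 0.488]
ft_force: [0.0, 0.8, -4.7]
grip_width: 0.0396
```

```bash
python3 - <<'E'
from h import *
goto([.5641,.2001,.12],-.06)
E
```

```text
t 12.8 p [0.5628 0.1982 0.1412] x [ 0.016 -0.003 -1.   ] y [ 0.998 -0.065  0.016] q [ 0.15  0.53  1.56 -0.01  1.03  0.22] F [ 0.   0.8 -4.7] w 0.0396
world d [ 0.0013  0.0019 -0.0212] tool cm [ 2.12  0.08 -0.2 ] turn units [-0.04  0.02 -0.16] final-frame cm [ 2.12  0.12 -0.19]
```

Request:
send_rows(steps=[[[0,0.1,-0.15,-0.04,0.02,-0.12],[0,0,0,0,0,0],[0,0,0,0,0,0]]])

```text
time: 13.05
position: [0.5669, 0.1998, 0.1426]
tool_rot: [0.517, 0.483, -0.513, 0.487]
ft_force: [0.2, -0.2, -4.2]
grip_width: 0.0392
```

```bash
python3 - <<'E'
from h import *
goto([.5641,.2001,.12],-.06)
p,d=camera('wrist');cv2.imwrite('pics/w10.png',p[:,:,::-1]);goto([.5641,.2001,.12],-.06)
cv2.imwrite('pics/w10c.png',cv2.resize(p[100:240,190:330,::-1],None,fx=4.2,fy=4.2,interpolation=cv2.INTER_CUBIC))
E
```

```text
t 13.05 p [0.5669 0.1998 0.1426] x [ 0.008 -0.    -1.   ] y [ 0.998 -0.06   0.008] q [ 0.15  0.54  1.54 -0.    1.05  0.21] F [ 0.2 -0.2 -4.2] w 0.0392
world d [-0.0028  0.0003 -0.0226] tool cm [ 2.26 -0.3  -0.01] turn units [-0.   -0.   -0.07] final-frame cm [ 2.26 -0.28 -0.02]
t 13.1 p [0.5674 0.1997 0.1428] x [ 0.009 -0.    -1.   ] y [ 0.998 -0.06   0.009] q [ 0.15  0.54  1.54 -0.    1.05  0.21] F [ 1.5  0.7 -4.6] w 0.0391
world d [-0.0033  0.0004 -0.0228] tool cm [ 2.27 -0.35 -0.01] turn units [-0.   -0.   -0.09] final-frame cm [ 2.28 -0.33 -0.02]
```

View pics/w10c.png

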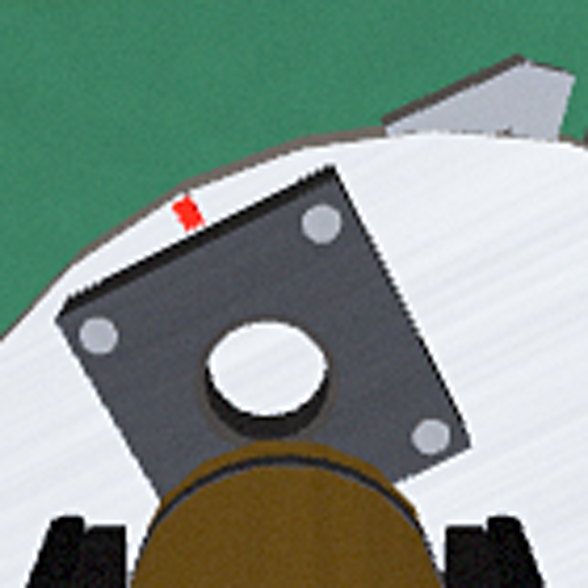

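```bash
python3 - <<'E'
from h import *
o=get_obs();o['position']=np.array([.5671,.1998,.1427]);P=pose('wrist',o);Rm=R.from_quat(o['tool_rot']).as_matrix()
A=[ray(P,190+(u+.5)/4.2-.5,100+(v+.5)/4.2-.5,.09) for u,v in [(98,335),(431,436)]]
W=(A[0]+A[1])/2;print(W,'tool',Rm.T@(W-o['position']))
print(ray(P,252.8,191.1,.09))
# vertical line: where would die axis hit; tool coords at upright
y=np.array([np.cos(-.06),np.sin(-.06),0]);z=np.cross([0,0,-1.],y)
T=W-y*.0015-z*.0012; print('target TCP',T); goto([T[0],T[1],.10],-.06)
E
```

```text
[0.56549426 0.19894572 0.09      ] tool [ 0.05268367 -0.00202113  0.00097159]
[0.56530118 0.19933016 0.09      ]
target TCP [0.56406891 0.2002335  0.09      ]
t 13.1 p [0.5674 0.1997 0.1428] x [ 0.009 -0.    -1.   ] y [ 0.998 -0.06   0.009] q [ 0.15  0.54  1.54 -0.    1.05  0.21] F [ 1.5  0.7 -4.6] w 0.0391
world d [-0.0034  0.0005 -0.0428] tool cm [ 4.27 -0.38 -0.03] turn units [-0.   -0.   -0.09] final-frame cm [ 4.28 -0.34 -0.03]
```

Request:
send_rows(steps=[[[0.7,-0.3,0,0,0,-0.09],[1,0,0,0,0,0],[1,0,0,0,0,0],[0.8,0,0,0,0,0],[0.3,0,0,0,0,0],[0,0,0,0,0,0],[0,0,0,0,0,0]]])

```text
time: 13.68
position: [0.5636, 0.1995, 0.0992]
tool_rot: [-0.514, -0.486, 0.516, -0.484]
ft_force: [0.4, -0.1, -4.8]
grip_width: 0.0393
```

```bash
python3 - <<'E'
from h import *
goto([.5641,.2002,.085],-.06)
E
```

```text
t 13.68 p [0.5636 0.1995 0.0992] x [-0.004 -0.    -1.   ] y [ 0.998 -0.061 -0.004] q [0.15 0.6  1.58 0.   0.97 0.21] F [ 0.4 -0.1 -4.8] w 0.0393
world d [ 0.0005  0.0007 -0.0142] tool cm [ 1.42  0.05 -0.08] turn units [-0.01  0.    0.04] final-frame cm [ 1.42  0.05 -0.08]
```

Request:
send_rows(steps=[[[0.5,0.05,-0.08,0,0,0.04],[0.5,0,0,0,0,0],[0.5,0,0,0,0,0],[0.2,0,0,0,0,0],[0,0,0,0,0,0]]])

```text
time: 14.1
position: [0.5649, 0.2005, 0.081]
tool_rot: [0.515, 0.484, -0.514, 0.485]
ft_force: [0.8, -0.2, -4.5]
grip_width: 0.039
```

```bash
python3 - <<'E'
from h import *
goto([.5641,.2002,.078],-.06)
E
```

```text
t 14.1 p [0.5649 0.2005 0.081 ] x [ 0.002 -0.    -1.   ] y [ 0.998 -0.06   0.002] q [ 0.16  0.62  1.59 -0.    0.93  0.22] F [ 0.8 -0.2 -4.5] w 0.039
world d [-0.0008 -0.0003 -0.003 ] tool cm [ 0.3  -0.08  0.04] turn units [-0.    0.   -0.02] final-frame cm [ 0.3  -0.08  0.04]
```

Request:
send_rows(steps=[[[0.3,-0.08,0.03,0,0,-0.02],[0.3,0,0,0,0,0],[0.2,0,0,0,0,0],[0,0,0,0,0,0]]])

```text
time: 14.43
position: [0.5644, 0.2004, 0.0726]
tool_rot: [0.515, 0.485, -0.515, 0.485]
ft_force: [-0.3, 0.2, -5.3]
grip_width: 0.0396
```

```bash
python3 - <<'E'
from h import *
goto([.5641,.2002,.065],-.06)
E
```

```text
t 14.43 p [0.5644 0.2004 0.0726] x [ 0.001  0.    -1.   ] y [ 0.998 -0.06   0.001] q [ 0.15  0.63  1.6  -0.    0.91  0.22] F [-0.3  0.2 -5.3] w 0.0396
world d [-0.0003 -0.0002 -0.0076] tool cm [ 0.76 -0.03  0.02] turn units [-0.   -0.   -0.01] final-frame cm [ 0.76 -0.03  0.02]
```

Request:
send_rows(steps=[[[0.3,-0.02,0,0,0,0],[0.3,0,0,0,0,0],[0.2,0,0,0,0,0],[0,0,0,0,0,0]]])

```text
time: 14.77
position: [0.5644, 0.2004, 0.064]
tool_rot: [0.515, 0.484, -0.515, 0.485]
ft_force: [-0.6, 0.4, -4.5]
grip_width: 0.0393
```

```bash
python3 - <<'E'
from h import *
goto([.5641,.2002,.065],-.06)
E
```

```text
t 14.77 p [0.5644 0.2004 0.064 ] x [ 0.001  0.    -1.   ] y [ 0.998 -0.06   0.001] q [0.15 0.65 1.6  0.   0.89 0.22] F [-0.6  0.4 -4.5] w 0.0393
world d [-0.0003 -0.0002  0.001 ] tool cm [-0.1  -0.03  0.02] turn units [-0.   -0.   -0.01] final-frame cm [-0.1  -0.03  0.02]
```

Request:
send_rows(steps=[[[0.1,0,0,0,0,0],[0.1,0,0,0,0,0],[0.1,0,0,0,0,0]]])

```text
time: 15.02
position: [0.5647, 0.2005, 0.0631]
tool_rot: [0.515, 0.484, -0.514, 0.485]
ft_force: [-1.6, -0.3, 3.7]
grip_width: 0.0393
```

Request:
send_rows(steps=[[[0,0,0,0,0,0],[0,0,0,0,0,0],[0,0,0,0,0,0],[0,0,0,0,0,0],[0,0,0,0,0,0]]], gripper=0)

```text
time: 15.43
position: [0.5688, 0.2011, 0.0657]
tool_rot: [0.518, 0.482, -0.511, 0.487]
ft_force: [-0.5, -0.0, -0.4]
grip_width: 0.0645
```

Request:
send_rows(steps=[[[0,0,0,0,0,0],[0,0,0,0,0,0],[0,0,0,0,0,0]]])

```text
time: 15.68
position: [0.5696, 0.2012, 0.0659]
tool_rot: [0.519, 0.482, -0.511, 0.487]
ft_force: [0.4, 1.0, 0.2]
grip_width: 0.0828
```

```bash
python3 - <<'E'
from h import *
st();p,d=camera('wrist');cv2.imwrite('pics/w11.png',p[:,:,::-1])
E
```

```text
t 15.68 p [0.5696 0.2012 0.0659] x [ 0.013  0.002 -1.   ] y [ 0.998 -0.06   0.013] q [ 0.15  0.65  1.6  -0.    0.89  0.22] F [0.4 1.  0.2] w 0.0828
```

View pics/w11.png

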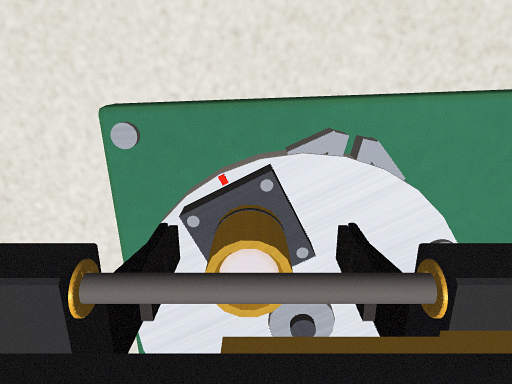

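Request:
send_rows(steps=[[[-0.5,0,0,0,0,0],[-1,0,0,0,0,0],[-1.5,0,0,0,0,0],[-2,0,0,0,0,0],[-2,0,0,0,0,0],[-2,0,0,0,0,0],[-1,0,0,0,0,0],[0,0,0,0,0,0]]])

```text
time: 16.4
position: [0.5675, 0.2009, 0.1739]
tool_rot: [0.518, 0.482, -0.511, 0.487]
ft_force: [-0.2, 0.0, -0.3]
grip_width: 0.0868
```

Request:
send_rows(steps=[[[0,0,0,0,0,0],[0,0,0,0,0,0]]], gripper=1)

```text
time: 16.57
position: [0.568, 0.201, 0.1756]
tool_rot: [0.519, 0.482, -0.511, 0.488]
ft_force: [0.3, 0.8, -0.3]
grip_width: 0.08
```

```bash
python3 - <<'E'
from h import *
o,_=st();p,d=camera('wrist');cv2.imwrite('pics/w12.png',p[:,:,::-1])
P=pose('wrist',o);print(proj(P,[.5655,.199,.134]),proj(P,[.5655,.199,.09]))
goto([.50,.06,.17],np.radians(114))
E
```

```text
t 16.57 p [0.568  0.201  0.1756] x [ 0.014  0.002 -1.   ] y [ 0.998 -0.06   0.014] q [ 0.15  0.5   1.51 -0.    1.12  0.22] F [ 0.3  0.8 -0.3] w 0.08
[251.6324088  197.93109782] [251.73213265 181.18446657]
t 16.62 p [0.5678 0.201  0.1752] x [ 0.014  0.002 -1.   ] y [ 0.998 -0.06   0.014] q [ 0.15  0.5   1.51 -0.    1.12  0.22] F [-0.5  0.5  0.7] w 0.0765
world d [-0.0678 -0.141  -0.0052] tool cm [ 0.4  -5.92 14.48] turn units [-19.57   0.12  -0.11] final-frame cm [  0.52 -10.12 -11.93]
```

View pics/w12.png

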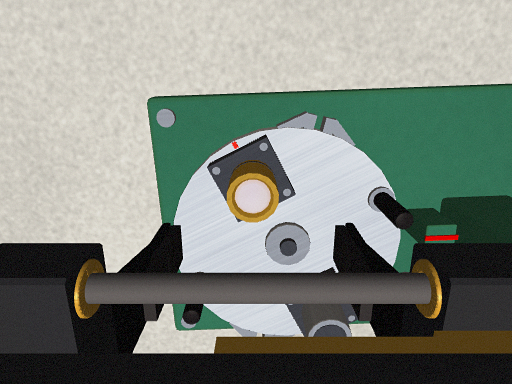

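Request:
send_rows(steps=[[[0,-1.5,0,0,0,0],[0,-2,0,0,0,0],[0,-2.5,0,-0.5,0,0],[0,-2,1,-0.95,0,0],[0,0,1,-0.95,0,0],[0,0,1,-0.95,0,0],[0,0,1,-0.95,0,0],[0,0,1,-0.95,0,0]]])

```text
time: 17.28
position: [0.4862, 0.1556, 0.1654]
tool_rot: [0.355, 0.613, -0.356, 0.609]
ft_force: [1.0, -0.1, 0.2]
grip_width: 0.0246
```

Request:
send_rows(steps=[[[0,0,0,-0.95,0,0],[0,0,0,-0.95,0,0],[0,0,0,-0.95,0,0],[0,0,0,-0.95,0,0],[0,0,0,-0.95,0,0],[0,0,0,-0.95,0,0],[0,0,0,-0.95,0,0],[0,0,0,-0.95,0,0]]])

```text
time: 17.95
position: [0.4802, 0.1522, 0.1568]
tool_rot: [0.076, 0.712, -0.079, 0.694]
ft_force: [-0.4, -0.1, 0.1]
grip_width: 0.0003
```

```bash
python3 - <<'E'
from h import *
goto([.50,.06,.17],np.radians(114))
E
```

```text
t 17.95 p [0.4802 0.1522 0.1568] x [-0.025 -0.002 -1.   ] y [ 0.218  0.976 -0.008] q [ 0.08  0.41  1.74  0.    1.01 -1.27] F [-0.4 -0.1  0.1] w 0.0003
world d [ 0.0198 -0.0922  0.0132] tool cm [-1.35 -8.58  3.92] turn units [-6.1  -0.25 -0.  ] final-frame cm [-1.32 -9.23 -1.94]
```

Request:
send_rows(steps=[[[0,-1.5,0.5,-0.95,-0.1,0],[-0.3,-2,0.5,-0.95,-0.1,0],[-0.3,-2,0,-0.95,0,0],[-0.3,-2,0,-0.95,0,0],[-0.3,-1.5,0,-0.95,0,0],[0,-1,0,-0.95,0,0],[0,0,0,0,0,0],[0,0,0,0,0,0]]])

```text
time: 18.62
position: [0.486, 0.0489, 0.1612]
tool_rot: [-0.143, 0.7, 0.144, 0.684]
ft_force: [0.3, 0.6, 0.2]
grip_width: 0.0003
```

```bash
python3 - <<'E'
from h import *
goto([.515,.055,.17],np.radians(114))
o=get_obs();p,d=camera('wrist');cv2.imwrite('pics/w13.png',p[:,:,::-1]);P=pose('wrist',o)
for X in ([.506,.09,.129],[.506,.09,.078],[.596,.13,.08]): print(proj(P,X))
E
```

```text
t 18.62 p [0.486  0.0489 0.1612] x [-0.023 -0.003 -1.   ] y [-0.398  0.917  0.006] q [-0.12  0.39  1.77 -0.01  1.   -2.1 ] F [0.3 0.6 0.2] w 0.0003
world d [0.029  0.0061 0.0088] tool cm [-0.95 -0.59  2.89] turn units [-0.09 -0.21 -0.06] final-frame cm [-0.88 -0.62  2.9 ]
[295.84397499 239.60946944]
[289.332966   214.91377092]
[287.74168344 310.87308361]
```

View pics/w13.png

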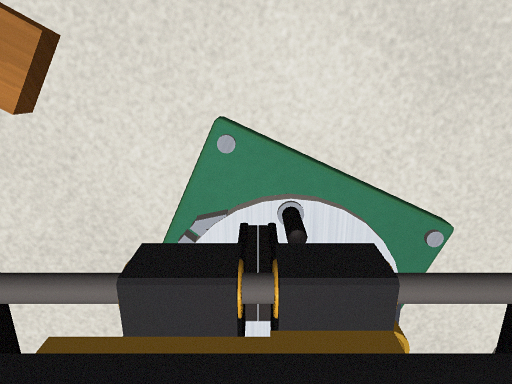

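Request:
send_rows(steps=[[[0,-0.1,0.8,-0.09,-0.21,-0.06],[0,-0.2,1.2,0,0,0],[0,-0.1,1,0,0,0],[0,0,0.4,0,0,0],[0,0,0,0,0,0],[0,0,0,0,0,0]]])

```text
time: 19.17
position: [0.5187, 0.0642, 0.1592]
tool_rot: [-0.146, 0.692, 0.148, 0.692]
ft_force: [-0.6, -0.0, 0.7]
grip_width: 0.0004
```

```bash
python3 - <<'E'
from h import *
goto([.519,.0575,.055],np.radians(114))
E
```

```text
t 19.17 p [0.5187 0.0642 0.1592] x [-0.     0.002 -1.   ] y [-0.407  0.913  0.002] q [-0.09  0.42  1.71  0.    1.01 -2.08] F [-0.6 -0.   0.7] w 0.0004
world d [ 0.0003 -0.0067 -0.1042] tool cm [10.41 -0.65 -0.25] turn units [ 0.    0.   -0.02] final-frame cm [10.42 -0.63 -0.25]
```

Request:
send_rows(steps=[[[0.8,-0.4,-0.1,0,0,-0.02],[1.5,-0.3,-0.1,0,0,0],[1.5,0,0,0,0,0],[1.5,0,0,0,0,0],[1.5,0,0,0,0,0],[1,0,0,0,0,0],[0.3,0,0,0,0,0],[0,0,0,0,0,0]]])

```text
time: 19.83
position: [0.5171, 0.0558, 0.0727]
tool_rot: [-0.148, 0.692, 0.147, 0.691]
ft_force: [0.2, 0.2, -0.3]
grip_width: 0.0004
```

```bash
python3 - <<'E'
from h import *
goto([.519,.0575,.055],np.radians(114))
E
```

```text
t 19.83 p [0.5171 0.0558 0.0727] x [-0.    -0.001 -1.   ] y [-0.407  0.913 -0.001] q [-0.11  0.55  1.8  -0.    0.79 -2.1 ] F [ 0.2  0.2 -0.3] w 0.0004
world d [ 0.0019  0.0017 -0.0177] tool cm [1.77 0.08 0.25] turn units [ 0.01 -0.01  0.01] final-frame cm [1.77 0.08 0.25]
```

Request:
send_rows(steps=[[[0.6,0,0.15,0,0,0],[0.6,0,0.1,0,0,0],[0.4,0,0,0,0,0],[0.1,0,0,0,0,0],[0,0.2,0,0,0,0],[0,0.2,0,0,0,0],[0,0.2,0,0,0,0]]])

```text
time: 20.42
position: [0.5184, 0.062, 0.0556]
tool_rot: [-0.148, 0.691, 0.146, 0.693]
ft_force: [0.3, -0.6, -0.4]
grip_width: 0.0006
```

```bash
python3 - <<'E'
from h import *
o,Rm=st();p,d=camera('wrist');cv2.imwrite('pics/w14.png',p[:,:,::-1]);print(Rm.T@(np.array([.505,.0895,.055])-o['position']))
E
```

```text
t 20.42 p [0.5184 0.062  0.0556] x [ 0.003 -0.002 -1.   ] y [-0.407  0.914 -0.003] q [-0.09  0.59  1.8  -0.    0.75 -2.08] F [ 0.3 -0.6 -0.4] w 0.0006
[ 0.00046862  0.0305995  -0.00109829]
```

View pics/w14.png

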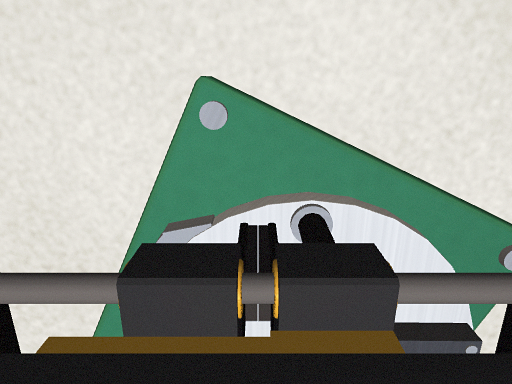

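Request:
send_rows(steps=[[[0,0.25,0,0,0,0],[0,0.25,0,0,0,0],[0,0.25,0,0,0,0],[0,0.25,0,0,0,0]]])

```text
time: 20.8
position: [0.5143, 0.0723, 0.0564]
tool_rot: [-0.148, 0.69, 0.146, 0.693]
ft_force: [0.8, -2.2, -0.8]
grip_width: 0.0003
```

Request:
send_rows(steps=[[[0,0.2,0,0,0,0],[0,0.2,0,0,0,0],[0,0.2,0,0,0,0]]])

```text
time: 21.05
position: [0.5118, 0.0775, 0.0565]
tool_rot: [-0.149, 0.69, 0.146, 0.693]
ft_force: [0.6, -1.9, -1.1]
grip_width: 0.0004
```

```bash
python3 - <<'E'
from h import *
o,Rm=st();print('Ftool',Rm.T@o['ft_force'])
E
```

```text
t 21.05 p [0.5118 0.0775 0.0565] x [ 0.005 -0.004 -1.   ] y [-0.409  0.913 -0.006] q [-0.06  0.58  1.82 -0.    0.74 -2.05] F [ 0.6 -1.9 -1.1] w 0.0004
Ftool [ 1.13062884 -1.93993928 -0.23989158]
```

```bash
cat >> h.py <<'E'
AX=np.array([.596,.130])
def trk(d=.018):
    o=get_obs();Rm=R.from_quat(o['tool_rot']).as_matrix();r=o['position'][:2]-AX;n=np.linalg.norm(r)
    # pusher lags peg: angle of pusher = phi + atan(d/.098), radius hypot
    phi=np.arctan2(r[1],r[0])%(2*np.pi)-np.arctan2(d,.098);yaw=phi-np.pi/2
    y=np.array([np.cos(yaw),np.sin(yaw),0]);x=np.array([0,0,-1.]);G=np.c_[x,y,np.cross(x,y)]
    rv=np.degrees(R.from_matrix(Rm.T@G).as_rotvec())/6
    print('t',round(o['time'],2),'phi',round(np.degrees(phi),2),'p',np.round(o['position'],4),'rad err out mm',round((n-np.hypot(.098,d))*1e3,1),'turn corr',np.round(rv,2),'Ftool',np.round(Rm.T@o['ft_force'],1),'q6',round(o['q'][5],2))
E
python3 -c "
from h import *
trk()"
```

```text
t 21.05 phi 201.54 p [0.5118 0.0775 0.0565] rad err out mm -0.5 turn corr [0.43 0.03 0.05] Ftool [ 1.1 -1.9 -0.2] q6 -2.05
```

Request:
send_rows(steps=[[[0,0.4,-0.07,0.5,0.03,0.05],[0,0.4,-0.07,0.5,0,0],[0,0.4,-0.07,0.5,0,0],[0,0.4,-0.07,0.45,0,0],[0,0.4,-0.07,0.45,0,0],[0,0.4,-0.07,0.45,0,0]]])

```text
time: 21.55
position: [0.5009, 0.0984, 0.0564]
tool_rot: [-0.04, 0.706, 0.038, 0.706]
ft_force: [-0.2, -1.9, -0.7]
grip_width: 0.0003
```

```bash
python3 -c "
from h import *
trk()"
```

```text
t 21.55 phi 187.98 p [0.5009 0.0984 0.0564] rad err out mm 0.6 turn corr [-0.29  0.    0.03] Ftool [ 0.7 -1.9 -0.4] q6 -1.7
```

Request:
send_rows(steps=[[[0,0.45,-0.06,0.25,0,0],[0,0.45,-0.06,0.4,0,0],[0,0.45,-0.06,0.4,0,0],[0,0.45,-0.06,0.4,0,0],[0,0.45,-0.06,0.4,0,0],[0,0.45,-0.06,0.4,0,0],[0,0.45,-0.06,0.4,0,0],[0,0.45,-0.06,0.4,0,0]]])

```text
time: 22.22
position: [0.4966, 0.1342, 0.0564]
tool_rot: [0.078, 0.702, -0.082, 0.703]
ft_force: [-0.6, -1.9, 0.0]
grip_width: 0.0004
```

```bash
python3 -c "
from h import *
trk()"
```

```text
t 22.22 phi 167.16 p [0.4966 0.1342 0.0564] rad err out mm -0.2 turn corr [-0.03  0.02  0.06] Ftool [-0.  -2.  -0.1] q6 -1.29
```

Request:
send_rows(steps=[[[0,0.45,-0.06,0.4,0.02,0.05],[0,0.45,-0.06,0.42,0,0],[0,0.45,-0.06,0.42,0,0],[0,0.45,-0.06,0.42,0,0],[0,0.45,-0.06,0.42,0,0],[0,0.45,-0.06,0.42,0,0],[0,0.45,-0.06,0.42,0,0],[0,0.45,-0.06,0.42,0,0]]])

```text
time: 22.88
position: [0.5049, 0.1687, 0.0563]
tool_rot: [0.205, 0.676, -0.209, 0.676]
ft_force: [-0.3, -1.8, 0.8]
grip_width: 0.0005
```

```bash
python3 -c "
from h import *
trk()"
```

```text
t 22.88 phi 146.55 p [0.5049 0.1687 0.0563] rad err out mm -0.7 turn corr [-0.1   0.01  0.05] Ftool [-0.8 -1.7  0.7] q6 -0.86
```

Request:
send_rows(steps=[[[0,0.45,-0.08,0.35,0.01,0.05],[0,0.45,-0.08,0.4,0,0],[0,0.45,-0.07,0.42,0,0],[0,0.45,-0.07,0.42,0,0],[0,0.45,-0.07,0.42,0,0],[0,0.45,-0.07,0.42,0,0],[0,0.45,-0.07,0.42,0,0],[0,0.45,-0.07,0.42,0,0]]])

```text
time: 23.55
position: [0.5214, 0.1974, 0.0561]
tool_rot: [0.321, 0.63, -0.328, 0.627]
ft_force: [-0.6, -3.3, 1.7]
grip_width: 0.0005
```

```bash
python3 -c "
from h import *
trk()"
```

```text
t 23.55 phi 127.52 p [0.5214 0.1974 0.0561] rad err out mm 0.9 turn corr [-0.35 -0.    0.1 ] Ftool [-1.7 -2.4  2.3] q6 -0.45
```

Request:
send_rows(steps=[[[0,0.4,0,0.2,0,0.08],[0,0.4,-0.03,0.3,0,0],[0,0.35,-0.04,0.35,0,0],[0,0.35,-0.05,0.33,0,0],[0,0.35,-0.05,0.33,0,0],[0,0.3,-0.05,0.3,0,0]]])

```text
time: 24.05
position: [0.5344, 0.2099, 0.0556]
tool_rot: [0.382, 0.596, -0.387, 0.591]
ft_force: [-1.5, -2.2, 2.1]
grip_width: 0.0003
```

```bash
python3 -c "
from h import *
trk()"
```

```text
t 24.05 phi 117.2 p [0.5344 0.2099 0.0556] rad err out mm 1.2 turn corr [-0.52 -0.02  0.09] Ftool [-2.1 -2.3  1.4] q6 -0.24
```

Request:
send_rows(steps=[[[0,0.3,0.05,0,-0.02,0.08],[0,0.3,0,0.2,0,0],[0,0.3,-0.03,0.25,0,0],[0,0.3,-0.04,0.28,0,0]]])

```text
time: 24.38
position: [0.5427, 0.215, 0.0555]
tool_rot: [0.407, 0.579, -0.41, 0.576]
ft_force: [-2.3, -1.8, 3.2]
grip_width: 0.0001
```

```bash
python3 -c "
from h import *
trk()"
```

```text
t 24.38 phi 111.69 p [0.5427 0.215  0.0555] rad err out mm 0.7 turn corr [-0.36 -0.01  0.06] Ftool [-3.2 -2.8  0.9] q6 -0.15
```

Request:
send_rows(steps=[[[-0.03,0.2,0,0,0,0.05],[0,0.2,0,0.15,0,0],[0,0.2,-0.02,0.18,0,0],[0,0.2,-0.03,0.18,0,0]]])

```text
time: 24.72
position: [0.5489, 0.2183, 0.0555]
tool_rot: [0.424, 0.567, -0.425, 0.565]
ft_force: [-1.7, -2.0, 1.6]
grip_width: 0.0004
```

```bash
python3 -c "
from h import *
trk()"
```

```text
t 24.72 phi 107.69 p [0.5489 0.2183 0.0555] rad err out mm 0.4 turn corr [-0.24 -0.02  0.03] Ftool [-1.6 -2.2  1.4] q6 -0.1
```

Request:
send_rows(steps=[[[0,0.2,0,0.05,0,0.03],[0,0.2,0,0.15,0,0],[0,0.2,-0.02,0.18,0,0],[0,0.2,-0.03,0.18,0,0]]])

```text
time: 25.05
position: [0.5532, 0.2205, 0.0555]
tool_rot: [0.441, 0.554, -0.444, 0.55]
ft_force: [-4.5, -2.5, 4.5]
grip_width: 0.0006
```

```bash
python3 -c "
from h import *
trk()"
```

```text
t 25.05 phi 104.89 p [0.5532 0.2205 0.0555] rad err out mm 0.5 turn corr [-0.38 -0.02  0.07] Ftool [-4.5 -4.9  1.4] q6 -0.03
```

Request:
send_rows(steps=[[[-0.05,0.15,0,0,0,0.05],[0,0.15,0,0,0,0],[0,0.15,0,0.1,0,0]]])

```text
time: 25.3
position: [0.5556, 0.2213, 0.0554]
tool_rot: [0.444, 0.551, -0.447, 0.547]
ft_force: [-4.6, -2.0, 6.1]
grip_width: 0.0009
```

```bash
python3 -c "
from h import *
trk()"
```

```text
t 25.3 phi 103.49 p [0.5556 0.2213 0.0554] rad err out mm 0.2 turn corr [-0.26 -0.02  0.06] Ftool [-6.1 -5.   1. ] q6 -0.02
```

Request:
send_rows(steps=[[[-0.15,0.05,0,0,0,0.05],[-0.15,0.05,0,0,0,0]]])

```text
time: 25.47
position: [0.5566, 0.2219, 0.0576]
tool_rot: [0.446, 0.55, -0.445, 0.548]
ft_force: [-2.6, -0.7, -1.6]
grip_width: 0.0004
```

```bash
python3 -c "
from h import *
trk()"
```

```text
t 25.47 phi 102.78 p [0.5566 0.2219 0.0576] rad err out mm 0.3 turn corr [-0.15 -0.03  0.01] Ftool [ 1.6 -2.7  0.2] q6 -0.02
```

Request:
send_rows(steps=[[[0,0.15,0,0,0,0.02],[0,0.15,0,0.1,0,0],[-0.03,0.15,-0.02,0.12,0,0],[-0.03,0.15,-0.02,0.12,0,0]]])

```text
time: 25.8
position: [0.5578, 0.2227, 0.0575]
tool_rot: [0.453, 0.544, -0.457, 0.538]
ft_force: [-4.3, -2.2, 1.7]
grip_width: 0.0005
```

```bash
python3 -c "
from h import *
trk()"
```

```text
t 25.8 phi 101.99 p [0.5578 0.2227 0.0575] rad err out mm 0.6 turn corr [-0.36 -0.02  0.09] Ftool [-1.7 -4.6  1.4] q6 0.02
```

Request:
send_rows(steps=[[[0,0.22,0,0,0,0.06],[0,0.22,0,0,0,0],[0,0.22,0,0,0,0],[-0.03,0.22,0,0,0,0]]])

```text
time: 26.13
position: [0.5598, 0.2231, 0.0576]
tool_rot: [0.451, 0.546, -0.459, 0.537]
ft_force: [-6.2, -1.4, 2.6]
grip_width: 0.0006
```

```bash
python3 -c "
from h import *
trk()"
```

```text
t 26.13 phi 100.82 p [0.5598 0.2231 0.0576] rad err out mm 0.3 turn corr [-0.16 -0.02  0.16] Ftool [-2.5 -6.4  0.3] q6 0.02
```

Request:
send_rows(steps=[[[0,0.25,0,0,0,0.1],[0,0.25,0,0.05,0,0.03],[-0.03,0.25,0,0.05,0,0],[-0.03,0.25,0,0.05,0,0]]])

```text
time: 26.47
position: [0.5681, 0.2248, 0.0577]
tool_rot: [0.458, 0.54, -0.461, 0.535]
ft_force: [-2.6, -0.7, 0.2]
grip_width: 0.0005
```

```bash
python3 -c "
from h import *
trk()"
```

```text
t 26.47 phi 96.0 p [0.5681 0.2248 0.0577] rad err out mm -0.8 turn corr [ 0.49 -0.02  0.07] Ftool [-0.2 -2.7  0.3] q6 0.04
```

Request:
send_rows(steps=[[[0,0.12,0,0.2,0,0.05],[0,0.12,0,0.15,0,0],[0,0.12,0,0.15,0,0]]])

```text
time: 26.72
position: [0.5751, 0.2263, 0.0576]
tool_rot: [0.477, 0.524, -0.473, 0.524]
ft_force: [-2.5, 0.6, -0.4]
grip_width: 0.0005
```

```bash
python3 -c "
from h import *
trk()"
```

```text
t 26.72 phi 91.86 p [0.5751 0.2263 0.0576] rad err out mm -1.1 turn corr [ 0.63 -0.03 -0.04] Ftool [ 0.4 -2.4 -0.9] q6 0.09
```

Request:
send_rows(steps=[[[0,0,0,0,0,0]]])

```text
time: 26.8
position: [0.5751, 0.2264, 0.0575]
tool_rot: [0.477, 0.524, -0.473, 0.524]
ft_force: [-3.0, -0.8, 0.5]
grip_width: 0.0006
```

```bash
python3 -c "
from h import *
trk();p,d=camera('top');cv2.imwrite('pics/t15.png',p[:,:,::-1]);cv2.imwrite('pics/t15c.png',cv2.resize(p[90:235,165:270,::-1],None,fx=4.1,fy=4.1,interpolation=cv2.INTER_CUBIC));
p,d=camera('scene');cv2.imwrite('pics/s15c.png',cv2.resize(p[130:250,220:380,::-1],None,fx=5,fy=5,interpolation=cv2.INTER_CUBIC));trk()"
```

```text
t 26.8 phi 91.83 p [0.5751 0.2264 0.0575] rad err out mm -1.0 turn corr [ 0.62 -0.03 -0.03] Ftool [-0.5 -3.1  0.5] q6 0.09
t 26.9 phi 91.83 p [0.5751 0.2263 0.0576] rad err out mm -1.1 turn corr [ 0.63 -0.03 -0.04] Ftool [ 0.9 -2.7  0.7] q6 0.09
```

View pics/t15c.png

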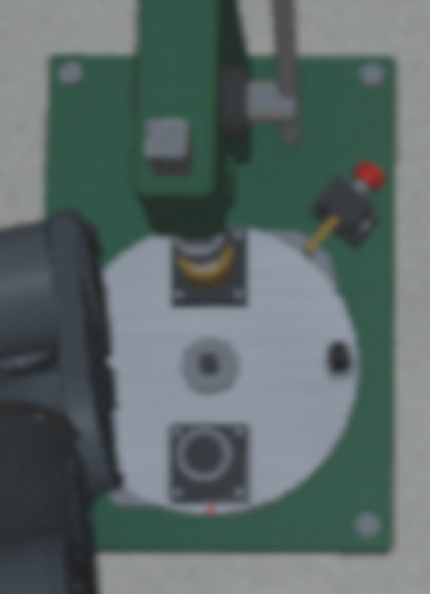

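View pics/s15c.png

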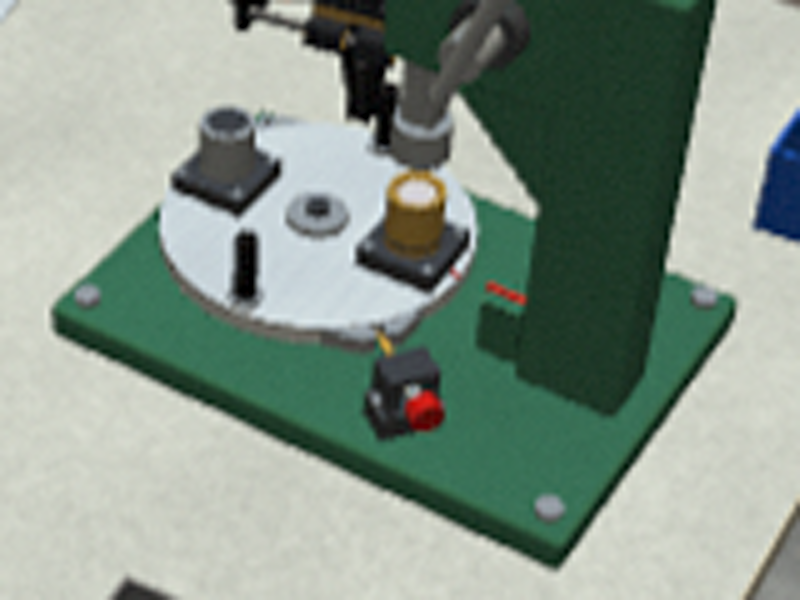

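```bash
python3 - <<'E'
from h import *
a=cv2.imread('pics/scene0.png')[185:225,280:330]
p,d=camera('scene');cv2.imwrite('pics/s16.png',p[:,:,::-1]);b=cv2.imread('pics/s16.png')[185:225,280:330]
cv2.imwrite('pics/cmp.png',np.hstack([cv2.resize(x,None,fx=8,fy=8,interpolation=cv2.INTER_CUBIC) for x in(a,b)]))
for n,f in(('0','pics/scene0.png'),('n','pics/s16.png')):
    im=cv2.imread(f).astype(int);m=(im[...,2]>120)&(im[...,1]<60)&(im[...,0]<60);m[:185]=0;m[225:]=0;m[:,:285]=0;m[:,330:]=0
    v,u=np.nonzero(m);print(n,len(u),u.mean(),v.mean())
for n,f in(('0','pics/top0.png'),('n','pics/t15.png')):
    im=cv2.imread(f).astype(int);m=(im[...,2]>100)&(im[...,1]<70);m[:120]=0;m[150:]=0;m[:,:235]=0;m[:,275:]=0
    v,u=np.nonzero(m);print(n,len(u),u.mean(),v.mean())
P=pose('scene')
# plunger dir: -40deg from press x; 
r=np.array([np.cos(np.radians(-40)),np.sin(np.radians(-40)),0]);c=np.array([.596,.13,.066])
print('9mm shift px',proj(P,c+r*.169)-proj(P,c+r*.16)); st(); trk()
E
```

```text
0 29 308.17241379310343 205.06896551724137
n 28 306.82142857142856 206.39285714285714
0 23 254.6086956521739 131.95652173913044
n 24 254.70833333333334 132.04166666666666
9mm shift px [1.04993774 1.84503391]
t 26.95 p [0.5751 0.2263 0.0576] x [ 0.004  0.004 -1.   ] y [0.995 0.098 0.004] q [0.19 0.68 1.56 0.   0.9  0.09] F [-2.5 -0.1 -0.7] w 0.0008
t 26.95 phi 91.84 p [0.5751 0.2263 0.0576] rad err out mm -1.1 turn corr [ 0.63 -0.03 -0.04] Ftool [ 0.7 -2.5 -0.2] q6 0.09
```

View pics/cmp.png

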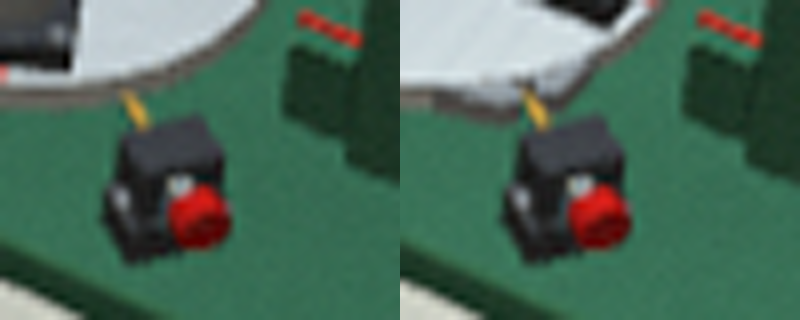

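Request:
send_rows(steps=[[[0,0.12,0,0,0,0],[0,0.12,0,0,0,0]]])

```text
time: 27.12
position: [0.575, 0.2263, 0.0574]
tool_rot: [0.475, 0.525, -0.474, 0.523]
ft_force: [-6.0, -1.0, 2.0]
grip_width: 0.0003
```

```bash
python3 -c "
from h import *
trk()"
```

```text
t 27.12 phi 91.91 p [0.575  0.2263 0.0574] rad err out mm -1.1 turn corr [ 0.62 -0.03  0.01] Ftool [-2.  -6.1  0.4] q6 0.09
```

Request:
send_rows(steps=[[[0,-0.2,0,0,0,0],[0,-0.5,0,0,0,0],[0,-1,0,0,0,0],[0,-1.5,0,0,0,0],[-0.5,-1,0,0,0,0],[-1.5,-0.5,0,0,0,0],[-2,0,0,0,0,0],[-2,0,0,0,0,0]]])

```text
time: 27.78
position: [0.5274, 0.2211, 0.1175]
tool_rot: [0.478, 0.523, -0.472, 0.525]
ft_force: [-0.4, 0.1, -0.3]
grip_width: 0.0003
```

Request:
send_rows(steps=[[[-3,-2,-1,0,0,0],[-3,-4,-1,0,0,0],[-3,-4,-1,0,0,0],[-1,-4,0,0,0,0],[0,-4,0,0,0,0],[0,-2,0,0,0,0],[0,0,0,0,0,0],[0,0,0,0,0,0]]])

```text
time: 28.45
position: [0.3341, 0.2307, 0.2165]
tool_rot: [0.488, 0.516, -0.462, 0.531]
ft_force: [0.1, 0.1, -0.8]
grip_width: 0.0003
```

```bash
python3 - <<'E'
from h import *
st()
p,d=camera('top');cv2.imwrite('pics/t17.png',p[:,:,::-1]);np.save('t17.npy',d)
p,d=camera('scene');cv2.imwrite('pics/s17.png',p[:,:,::-1])
cv2.imwrite('pics/s17c.png',cv2.resize(p[130:250,220:380,::-1],None,fx=5,fy=5,interpolation=cv2.INTER_CUBIC))
cv2.imwrite('pics/t17c.png',cv2.resize(cv2.imread('pics/t17.png')[90:235,165:270],None,fx=4.1,fy=4.1,interpolation=cv2.INTER_CUBIC))
st()
E
```

```text
t 28.45 p [0.3341 0.2307 0.2165] x [ 0.04   0.014 -0.999] y [0.994 0.097 0.041] q [0.33 0.16 1.93 0.   1.01 0.23] F [ 0.1  0.1 -0.8] w 0.0003
t 28.55 p [0.3353 0.2308 0.2162] x [ 0.039  0.014 -0.999] y [0.995 0.096 0.04 ] q [0.33 0.16 1.93 0.   1.01 0.23] F [-0.   0.4 -0.3] w 0.0006
```

View pics/s17c.png

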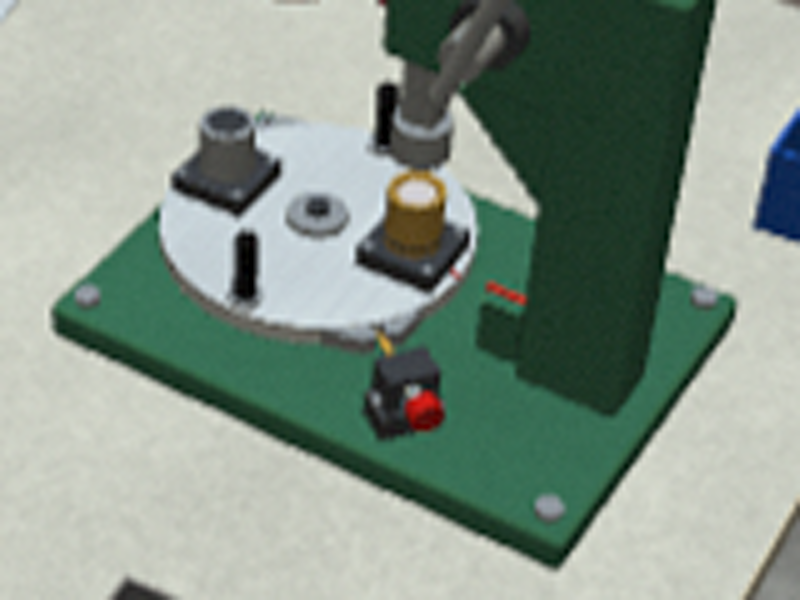

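View pics/t17c.png

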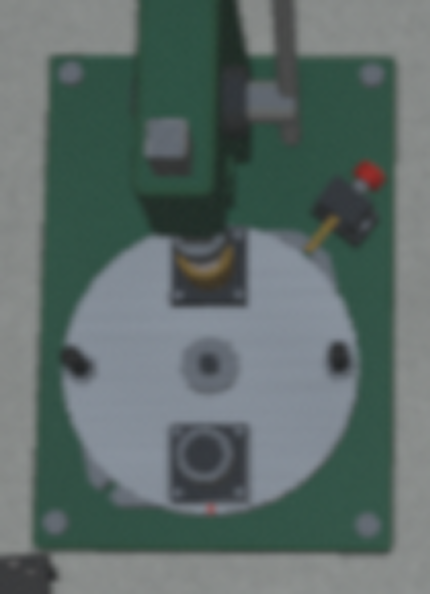

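View pics/s17.png

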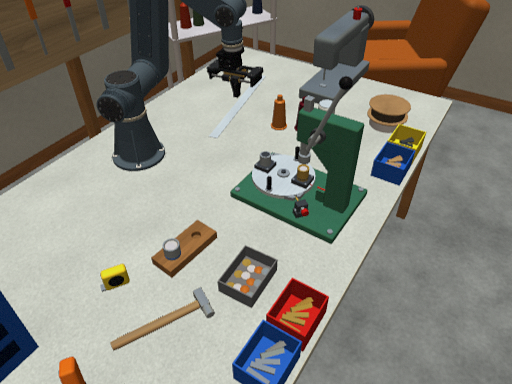

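Request:
send_rows(steps=[[[0,0,0,0,0,0],[0,0,0,0,0,0],[0,0,0,0,0,0],[0,0,0,0,0,0]]])

```text
time: 28.88
position: [0.3412, 0.2314, 0.2162]
tool_rot: [0.49, 0.515, -0.462, 0.531]
ft_force: [-0.1, -0.0, -0.7]
grip_width: 0.0002
```

```bash
python3 - <<'E'
from h import *
from rig import *
P=pose('top');im=cv2.imread('pics/t17.png')
f=lambda u,v:(165+(u+.5)/4.1-.5,90+(v+.5)/4.1-.5)
h=ray(P,*f(209,364),.08);m=ray(P,*f(211,510),.074);pb=ray(P,*f(339,368),.076);pa=ray(P,*f(82,368),.076)
print(h,m,np.degrees(np.arctan2(*(h-m)[1::-1])),np.degrees(np.arctan2(*(pa-pb)[1::-1])))
E
python3 -c "
from rig import *
print(get_obs()['joint_velocities'],get_obs()['ft_force']);print(hand_in())"
```

```text
[0.59442145 0.12976238 0.08      ] [0.48445065 0.12905633 0.074     ] 0.36784870882356135 89.05598408394708
[-0.00640291  0.01967256 -0.01977087  0.00042964 -0.00324372 -0.00125294] [-0.06561125 -0.02050282 -0.73373245]
the job is handed in; nothing more can be done
None
```

I moved the brass die from the block into the empty seat and swung the turntable clockwise by peg_a with the closed fingers. I pushed until the table stopped dead, then backed the arm clear and handed the job in at about 29 s.

**Last checks**
- **Die in seat:** when I let go, the wrist-camera picture showed it upright with its shoulder on the block. I put it there with only about 8 N of vertical contact. After the swing I only looked again in the scene and top pictures, where it still stood upright in its seat, under the ram.
- **Stop and plunger:** pushing at the peg with about 6 N gave no further motion. To the eye, the plunger's knob sits where it did at rest, with the pin at the lug's notch.
- **Table angle:** the red rim mark gives about 0.4° in world axes and the line through the two pegs gives about −0.9°. Both are inside the ±4° lock band.
- **Forces:** the highest wrist-force reading at the peg was about 8 N. The arm was free of contact at hand-in.

**What failed or disagreed**
- **First grasp missed:** the camera depth images show the fingertips about 37 mm short of the reported TCP. The fingers closed just above the die without moving it, and I allowed for the offset from then on.
- **One quick stretch near the lock:** after the lug's ramp, the arm moved about 7 mm in three rows where 3.6 mm was asked. It met the stop with no high force reading, though I only had readings at the end of each call.
- **Knob measurement:** the red-pixel centre of the plunger's knob in the scene view shifted by about 1.3 px in each axis. That was not along the plunger's travel, and the top view showed no shift, so I took it as thresholding noise.
- **Not measured:** I did not measure the die's distance from the ram directly, or the bystanders' positions. They look unmoved in the pictures.

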